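Empty the casting machine's catch tray

TASK

Pull the casting machine's catch tray fully out by its handle and clear it: put every dark grey casting into the blue tote, and hang every brass cuff over the rack's bar, a leg on either side, hanging freely. When the tray is empty push it fully home again under the hood, and leave the green stand, handpiece and puffer on the bench where they are.

Things in the scene. Friction and masses are not known exactly. Their poses are not given: they have to be found in the camera images.
- tray (a joint): How far the catch tray is pulled out of the casting machine, m: 0 = fully home under the hood, 0.21 = fully out against its stop. It starts ajar by about 100 mm. It slides straight toward the machine's front (along -x of machine_front), needs about 2 to 3 N and stays where it is left.
- machine_front (a point): Point on the machine's front edge, at its middle (mid-width), 50 mm above the bench. Fixed grey and white bench casting machine, 350 mm wide; its +x points into the machine (depth 205 mm), so the tray comes out along its -x; +y is its left as the robot sees it. The hood over the tray begins at this front edge, with its underside 88 mm and its top 100 mm above the bench; the taller white housing (top 230 mm above the bench) stands 55 mm farther back.
- tray_handle (a point): Middle of the black handle bar of the catch tray: round bar 12 mm thick, 110 mm long, along its own y, 50 mm above the bench and 50 mm in front of the tray's front wall. Moves with the tray; same axes as the machine. It can be pinched from above, fingers before and behind it.
- tray_floor (a point): Centre of the catch tray's floor (top face, 18 mm above the bench), moves with the tray; same axes as the machine. Aluminium tray 190 mm (x) by 300 mm (y), wall tops 31 mm above the floor. A rib 20 mm high across it at x = +16 mm parts the front from the back; the front has four lanes about 60 mm wide for the castings, parted by ribs 8 mm high along x at y = -124, -66, 0, +66 and +124 mm; the cuffs stand in the back.
- tote: Blue open plastic tote, fixed on the bench, 170 mm (its x) by 140 mm (its y), 60 mm high, walls and floor 4 mm thick; origin at the centre of its underside.
- bar_mid (a point): Middle of the rack's horizontal steel bar, on the bar's axis, 108 mm above the bench. Bar 14 mm thick along its own y, on two posts 12 mm thick at y = -70 and +70 mm (post tops no higher than 10 mm over the bar's axis); z up. The wooden foot, 80 mm (x) by 160 mm (y), 14 mm high, is fixed on the bench.
- casting1_mid (a point): Centre (half-way up) of a dark grey metal casting: bar with two round ends, 70 mm long (its x), 20 mm wide (its y; the ends look 22 mm wide), 26 mm high, about 0.11 kg. Lies in a lane of the tray, length roughly along the pull. None if absent.
- casting2_mid (a point): Centre (half-way up) of a dark grey metal casting: bar with two round ends, 70 mm long (its x), 20 mm wide (its y; the ends look 22 mm wide), 26 mm high, about 0.11 kg. Lies in a lane of the tray, length roughly along the pull. None if absent.
- casting3_mid (a point): Centre (half-way up) of a dark grey metal casting: bar with two round ends, 70 mm long (its x), 20 mm wide (its y; the ends look 22 mm wide), 26 mm high, about 0.11 kg. Lies in a lane of the tray, length roughly along the pull. None if absent.
- casting4_mid (a point): Centre (half-way up) of a dark grey metal casting: bar with two round ends, 70 mm long (its x), 20 mm wide (its y; the ends look 22 mm wide), 26 mm high, about 0.11 kg. Lies in a lane of the tray, length roughly along the pull. None if absent.
- cuff1_mid (a point): Centre (half-way up, in the hollow) of a brass cuff: upside-down U that stands on its two leg ends, 60 mm high (z up), 56 mm wide over the legs (its y), 34 mm deep (its x, the direction in which the arch runs through), walls 6 mm thick, hollow 44 mm wide with a half-round top; the inner top lies 24 mm above this point. About 0.09 kg. To drape it over the bar its x must lie along the bar; hanging freely, this point is 17 mm below the bar's axis. None if absent.
- cuff2_mid (a point): Centre (half-way up, in the hollow) of a brass cuff: upside-down U that stands on its two leg ends, 60 mm high (z up), 56 mm wide over the legs (its y), 34 mm deep (its x, the direction in which the arch runs through), walls 6 mm thick, hollow 44 mm wide with a half-round top; the inner top lies 24 mm above this point. About 0.09 kg. To drape it over the bar its x must lie along the bar; hanging freely, this point is 17 mm below the bar's axis. None if absent.
- bur_stand: Bystander: green plastic stand with three small cutters, 46 x 30 mm, 58 mm high, loose, right of the machine; origin at the centre of its underside.
- handpiece: Bystander: black and white micromotor handpiece, 146 mm long (its y), 25 mm thick, loose near the front edge; origin under its centre.
- puffer: Bystander: orange-red rubber air puffer, 88 mm long (its y), 42 mm thick, loose near the front edge; origin under its centre.

How it is judged:
By the outcome, as a careful person would: the job done as asked, in the order asked, and still so for the second after the job is handed in, with the robot touching nothing.
Of casting1, casting2, casting3, casting4 only 3 to 4 are there at a start; the rules pass over those that are not, and their reading is None.
Of cuff1, cuff2 only 1 to 2 are there at a start; the rules pass over those that are not, and their reading is None.
At some moment in a run one of casting1, casting2, casting3, casting4 may be knocked a few centimetres aside while the robot is not near it.
It also fails if it takes over 210 s, if anything falls off the work surface, if the arm or the gripper's body presses on something with over 40 N, if the wrist force passes 120 N, or if a joint passes its speed limit or range.

ROBOT

A 6-joint arm with a two-finger parallel gripper is mounted at the origin on a cart in front of the work surface, level with it; the furniture and walls round the work are solid. World frame = base frame: x ahead of the robot, y to its left, z up, the work surface at z = 0. Lengths are in m, angles in rad, forces in N, time in s.
With the tool pointing down it reaches from about 0.35 to 0.775 m from the base axis. Payload 7.3 kg.
Tool frame: the origin (TCP) lies midway between the tips of the shut fingers; the grasp point (between the pads) lies 19 mm behind it; x points along the fingers, z is the direction in which the jaws open and shut, and the axes are right-handed (so a half turn about x gives the same grasp; the last joint's range is limited). The gripper opens to 92 mm and grips with 3 to 60 N. Pads are 19 mm wide; open, the fingers measure 130 mm over their backs; the gripper's body (75 mm by 190 mm) begins 47 mm behind the grasp point.
Start: joints at [-1.462, 0.342, 1.524, -0, 1.275, -0.146], TCP at [0.132, -0.508, 0.227] pointing down, gripper open.
Joint ranges: [-2.53, 2.53], [-0.77, 2.02], [0.04, 2.7], [-1, 4.14], [0.28, 2.66], [-3.11, 3.11]. Speed limits (rad/s): [2.57, 2.57, 3.14, 3.14, 3.14, 3.14].

INTERFACE

Orientations are given as [roll, pitch, yaw] about the fixed x, y, z axes, in that order (R = Rz(yaw) Ry(pitch) Rx(roll)).
In Python, from cell import observe, cams, robot gives the robot as it stands.
- The arm moves only by the tool jog_arm, never from a script. Its argument "plan" is one flat list of numbers, 7 for each row, row after row: the turn, a rotation vector about the tool's x, y, z in degrees, then the shift along the tool's x, y, z in cm, then the opening, from -1 (shut) to 1 (fully open). In form: [ax, ay, az, x, y, z, jaw, ax, ay, az, x, y, z, jaw, ...]. A call has 1 to 10 rows; each row is the pose to reach, as a shift and turn from the pose commanded when the call began, along the tool's axes at that moment; what a row does not reach only later rows make up. A row lasts 1/10 s, in which the tool goes at most 50 mm and 8.59 degrees, less where a joint would pass 70% of its speed; a pose out of reach is approached as far as the arm can. A call with a gripper value outside its range is refused whole. The fingers move at their own pace and stop on an object; "newtons" is the grip in N (left out, the last holds). Time passes only in rows, so rows that repeat a pose let the fingers close. It gives the time, the measured TCP pose, the force and the opening at its end, in the units of the state.
- observe(): the state, without advancing time (a new reading comes with each control period).
- cams.read_camera(name): name is "scene" or "top" or "wrist"; returns a dict with "image" (420x560x3 uint8, red, green, blue), "fov_y" (degrees; the focal length in pixels is half the picture's height over the tangent of half this angle, whatever the lens; pixels are square), "cx", "cy" (the principal point, pixels), "k1" (the pictures are not rectified: a ray, as slopes to the right and down, at radius r is drawn at 1 + k1 r^2 times it, then the intrinsics apply), "T" (4x4, takes a point from camera to world coordinates). Camera axes: x right, y down, z forward; pixel columns grow to the right and rows downward; lengths in m; the calibration is good to about 2 mm. A picture is of the moment at which its call begins. There is no depth.
- robot.hand_in(): hands the job in, once; it reports no verdict.
The state is a dict: "time": time; "qpos": joint angles; "qvel": joint speeds; "joint_efforts": joint torques, N m; "tool_pos": TCP position; "tool_rot": TCP orientation; "contact_force": force on the tool from outside, world axes, zero at the start; "torque": the same for the moment, N m; "opening": finger opening in m.
Only numpy, scipy, OpenCV 4.12 (cv2) and the standard library are available. Lean on these libraries where they do the work, as an engineer would, in place of code of your own. Each camera call takes 0.05 s, during which the arm holds its last target.

## Working session

There is one attempt and no reset: what is moved stays moved. The work goes in short steps, Python scripts to look and compute and a tool call to move; the robot and the scene stay as the last step left them, time stands still between calls to the robot, and variables do not carry over. Pictures are saved under pics/ and viewed, and the job is handed in when it is done.

Besides the shell and the picture viewer there is one more tool, called after ">>>" as name(argument=value, ...) on one line, values as JSON. jog_arm: Moves the arm, as the interface text tells. Its arguments: {"type":"object","properties":{"plan":{"type":"array"},"newtons":{"type":"number"}},"required":["plan"]}

```bash
ls -la; mkdir -p pics; python3 - <<'E'
from cell import observe,cams,robot
import cv2
s=observe();print({k:(v if not hasattr(v,'round') else v) for k,v in s.items()})
for n in ['scene','top','wrist']:
    r=cams.read_camera(n);cv2.imwrite(f'pics/{n}0.png',r['image'][:,:,::-1])
    print(n,r['fov_y'],r['cx'],r['cy'],r['k1'],r['T'].round(4).tolist() if hasattr(r['T'],'round') else r['T'])
E
```

```text
total 12
drwxr-xr-x  3 agent agent 4096 Dec  7 16:16 .
drwxr-xr-x 23 root  root  4096 Dec  7 16:16 ..
drwxr-xr-x  2 agent agent 4096 Dec  7 16:16 pics
{'time': 0.0, 'qpos': array([-1.46200505e+00,  3.42712963e-01,  1.52503637e+00, -1.74029567e-05,
        1.27538444e+00, -1.46040972e-01]), 'qvel': array([-0.00127362, -0.00084246, -0.00128677,  0.00094906,  0.00210868,
        0.00063799]), 'joint_efforts': array([ 1.71470623e-03, -4.31238556e+01, -2.44221443e+01,  7.20063108e-02,
        5.60368190e-02, -1.16550486e-04]), 'tool_pos': array([ 0.13229384, -0.50763166,  0.22604327]), 'tool_rot': array([3.00634945, 1.56925512, 1.69039045]), 'contact_force': array([0.08361813, 0.5939708 , 0.03759977]), 'torque': array([-0.03183723, -0.01215432,  0.01020687]), 'opening': 0.09186754254431166}
scene 50.33572634210073 282.37624031716604 208.16222941633882 -0.06900083738724712 [[-0.8593, -0.2715, 0.4335, 0.0072], [-0.5111, 0.4861, -0.7089, 0.8718], [-0.0182, -0.8307, -0.5565, 0.7851], [0.0, 0.0, 0.0, 1.0]]
top 47.998322129810546 275.2915313803023 216.26917125984016 -0.06419612254240241 [[0.0085, -0.9985, 0.0543, 0.4914], [-0.9999, -0.009, -0.0087, 0.0178], [0.0091, -0.0542, -0.9985, 1.4015], [0.0, 0.0, 0.0, 1.0]]
wrist 71.42936205727457 281.97637494656885 208.23474666404184 -0.030235484082430125 [[0.251, -0.9271, -0.2783, 0.2082], [-0.968, -0.2413, -0.0694, -0.4874], [-0.0029, 0.2868, -0.958, 0.384], [0.0, 0.0, 0.0, 1.0]]
```

View pics/scene0.png

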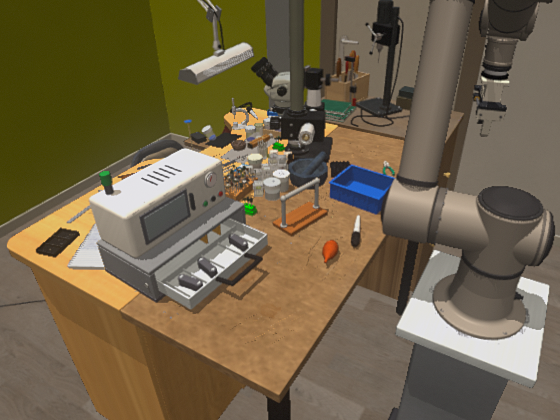

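View pics/top0.png

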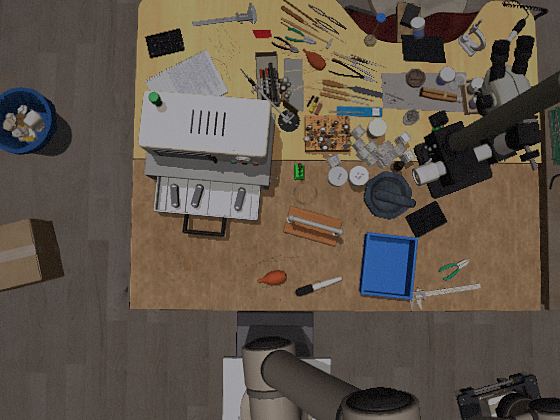

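View pics/wrist0.png

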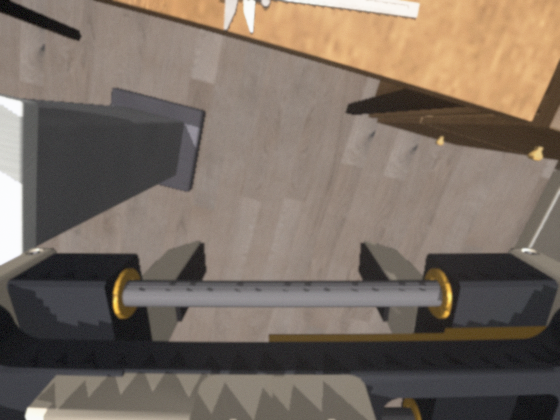

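```bash
cat > h.py <<'E'
from cell import observe,cams,robot
import cv2,numpy as np
from scipy.spatial.transform import Rotation as Ro
def K(r):
    f=210/np.tan(np.radians(r['fov_y'])/2); return np.array([[f,0,r['cx']],[0,f,r['cy']],[0,0,1.]])
def D(r): return np.array([r['k1'],0,0,0.])
def rays(r,px):
    p=cv2.undistortPoints(np.array(px,float).reshape(-1,1,2),K(r),D(r)).reshape(-1,2)
    d=np.c_[p,np.ones(len(p))]@np.array(r['T'])[:3,:3].T
    return np.array(r['T'])[:3,3],d
def plane(r,px,z):
    o,d=rays(r,px); return o+d*((z-o[2])/d[:,2])[:,None]
def proj(r,P):
    T=np.linalg.inv(np.array(r['T'])); rv=cv2.Rodrigues(T[:3,:3])[0]
    return cv2.projectPoints(np.array(P,float).reshape(-1,1,3),rv,T[:3,3],K(r),D(r))[0].reshape(-1,2)
def tri(rs,pxs):
    # least-squares point from several rays
    A=np.zeros((3,3));b=np.zeros(3);L=[]
    for r,p in zip(rs,pxs):
        o,d=rays(r,[p]);d=d[0]/np.linalg.norm(d[0]);M=np.eye(3)-np.outer(d,d);A+=M;b+=M@o;L.append((o,M))
    X=np.linalg.solve(A,b);return X,max(np.linalg.norm(M@(X-o)) for o,M in L)
def tool():
    s=observe();return np.array(s['tool_pos']),Ro.from_euler('xyz',s['tool_rot']).as_matrix()
def snap(n,name=None,scale=1,crop=None):
    import pickle
    r=cams.read_camera(n)
    if name:
        pickle.dump(r,open(f'pics/{name}.pkl','wb'));im=r['image'][:,:,::-1]
        if crop: x0,y0,x1,y1=crop; im=im[y0:y1,x0:x1]
        cv2.imwrite(f'pics/{name}.png',cv2.resize(im,None,fx=scale,fy=scale,interpolation=cv2.INTER_CUBIC))
    return r
def load(name):
    import pickle; return pickle.load(open(f'pics/{name}.pkl','rb'))
def down(yaw):  # desired tool R: x down, jaw (z) axis at world angle yaw
    z=np.array([np.cos(yaw),np.sin(yaw),0]);x=np.array([0,0,-1.]);return np.c_[x,np.cross(z,x),z]
def go(P,yaw=None,R=None):
    """print tool-frame turn(deg)/shift(cm) from measured pose to TCP P with jaw-axis yaw (nearest of the half turns)"""
    p,R0=tool()
    if R is None:
        R=R0 if yaw is None else min((down(yaw),down(yaw+np.pi)),key=lambda R:Ro.from_matrix(R0.T@R).magnitude())
    rv=Ro.from_matrix(R0.T@R).as_rotvec(degrees=True)
    print('turn',rv.round(2),'shift cm',(R0.T@(np.array(P)-p)*100).round(2))
def st():
    s=observe();p,R=tool();print('t',round(s['time'],2),'p',p.round(4),'jawyaw',np.degrees(np.arctan2(R[1,2],R[0,2])).round(2),'tilt',np.degrees(np.arccos(-R[2,0])).round(2),'F',np.array(s['contact_force']).round(1),'op',round(s['opening'],4),'q',np.array(s['qpos']).round(2))
E
python3 - <<'E'
from h import *
st()
r=snap('top','topc',4,(130,90,330,220)); r=snap('top','topd',3,(180,190,430,320))
p,R=tool();print(R.round(3)); 
T=np.array(snap('wrist')['T']);print('cam in tool',(R.T@(T[:3,3]-p)).round(4),(R.T@T[:3,:3]).round(3).tolist())
for n,px,z in [('handle',(205,233),.05),('front corners',(146,177),.1),('fr',(270,185),.1),('tote tl',(365,234),.06),('tote br',(415,300),.06),('bar',(288,216),.108),('bar2',(342,232),.108)]:
    print(n,plane(r,[px],z).round(3))
E
```

```text
t 0.15 p [ 0.1323 -0.5078  0.2262] jawyaw -75.4 tilt 0.06 F [0.4 0.9 0.1] op 0.0916 q [-1.46  0.34  1.52  0.    1.28 -0.15]
[[-0.     0.968  0.252]
 [ 0.001  0.252 -0.968]
 [-1.     0.    -0.001]]
cam in tool [-0.1578  0.0786 -0.0007] [[0.001, -0.287, 0.958], [-0.001, -0.958, -0.287], [1.0, -0.001, -0.002]]
handle [[0.515 0.207 0.05 ]]
front corners [[0.668 0.367 0.1  ]]
fr [[0.649 0.022 0.1  ]]
tote tl [[ 0.516 -0.25   0.06 ]]
tote br [[ 0.329 -0.394  0.06 ]]
bar [[ 0.563 -0.028  0.108]]
bar2 [[ 0.52  -0.177  0.108]]
```

View pics/topc.png

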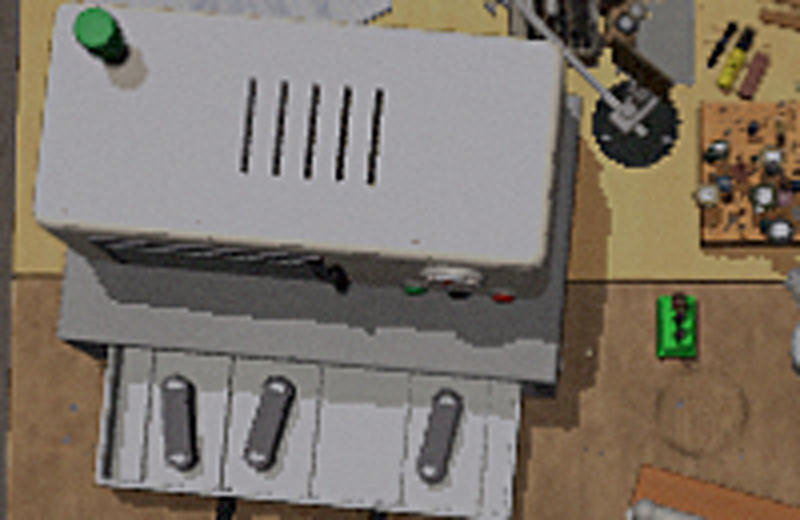

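View pics/topd.png

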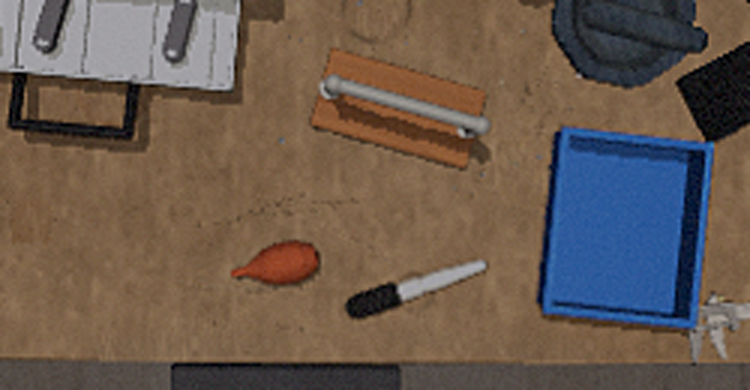

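```bash
python3 - <<'E'
from h import *
y=np.radians(-3.15)
go([.42,-.3,.25],y);go([.47,.0,.25],y);go([.47,.17,.25],y)
E
```

```text
turn [-7.225e+01 -2.000e-02 -2.000e-02] shift cm [ -2.34  33.08 -12.87]
turn [-7.225e+01 -2.000e-02 -2.000e-02] shift cm [ -2.33  45.48 -40.64]
turn [-7.225e+01 -2.000e-02 -2.000e-02] shift cm [ -2.32  49.77 -57.09]
```

>>> jog_arm(plan=[-8,0,0,-0.6,4.7,-1.8,0,-16,0,0,-1.2,9.4,-3.6,0,-24,0,0,-1.8,14.1,-5.5,0,-32,0,0,-2.3,18.8,-7.3,0,-40,0,0,-2.3,23.5,-9.1,0,-48,0,0,-2.3,28.2,-11,0,-56,0,0,-2.3,33,-13,0,-64,0,0,-2.3,35,-17.5,0,-72,0,0,-2.3,37,-22,0,-72.2,0,0,-2.3,39,-26.5,0])

```text
time: 1.3
tool_pos: [0.4428, -0.1535, 0.2495]
tool_rot: [2.702, 1.571, 2.651]
contact_force: [0.7, -0.1, 0.9]
opening: 0.0461
```

```bash
python3 - <<'E'
from h import *
st()
y=np.radians(-3.15)
go([.47,.17,.25],y)
E
```

```text
t 1.3 p [ 0.4428 -0.1535  0.2495] jawyaw -2.96 tilt 0.01 F [ 0.7 -0.1  0.9] op 0.0461 q [-0.5   0.22  1.63 -0.    1.29 -0.45]
turn [ 0.19 -0.01 -0.01] shift cm [-0.05 32.45  1.05]
```

>>> jog_arm(plan=[0,0,0,0,4.5,0.1,0,0,0,0,0,9,0.3,0,0,0,0,0,13.5,0.4,0,0,0,0,0,18,0.6,0,0,0,0,0,22.5,0.7,0,0,0,0,0,27,0.9,0,0,0,0,0,32.5,1,0,0,0,0,0,32.5,1,0])

```text
time: 2.1
tool_pos: [0.4703, 0.1731, 0.2495]
tool_rot: [1.568, 1.569, 1.518]
contact_force: [-0.4, -0.4, 0.3]
opening: 0.0461
```

```bash
python3 - <<'E'
from h import *
st()
snap('wrist','w1')
E
```

```text
t 2.1 p [0.4703 0.1731 0.2495] jawyaw -2.9 tilt 0.1 F [-0.4 -0.4  0.3] op 0.0461 q [0.2  0.28 1.55 0.   1.31 0.25]
```

View pics/w1.png

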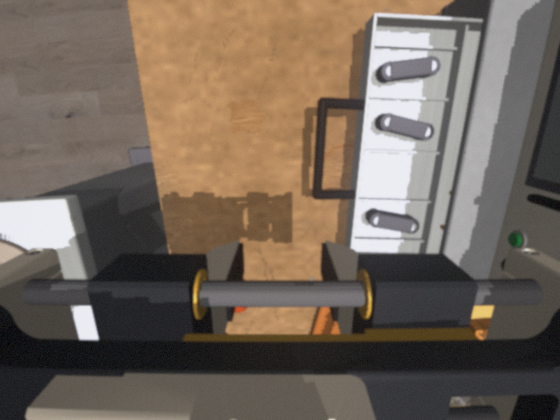

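```bash
python3 - <<'E'
from h import *
w=load('w1');t=load('topc')
a,ea=tri([w,t],[(322,102),(184,232.3)]);b,eb=tri([w,t],[(317.5,196),(224.7,235)])
print(a,ea,b,eb)
P=plane(w,[(322,102),(317.5,196)],.05);print(P, P.mean(0)); d=P[0]-P[1];print(np.degrees(np.arctan2(-d[0],d[1])),np.linalg.norm(d))
d=P[0]-P[1];go([P.mean(0)[0],P.mean(0)[1],.12],np.radians(-3.15));go([P.mean(0)[0],P.mean(0)[1],.031],np.radians(-3.15))
E
```

```text
[0.5189319  0.26857934 0.05599418] 0.003334959262811578 [0.51365379 0.15336826 0.03095592] 0.003606811929703594
[[0.52226713 0.27111944 0.05      ]
 [0.51499655 0.15921136 0.05      ]] [0.51863184 0.2151654  0.05      ]
-3.7172394821243433 0.1121440189299196
turn [ 0.22 -0.02 -0.02] shift cm [12.94  4.61  4.6 ]
turn [ 0.22 -0.02 -0.02] shift cm [21.84  4.61  4.61]
```

>>> jog_arm(plan=[0.5,0,0,4.5,1.6,1.6,-0.1,0.5,0,0,9,3.2,3.2,-0.1,0.5,0,0,12,4.6,4.6,-0.1,0.5,0,0,13,4.6,4.6,-0.1,0.5,0,0,15,4.6,4.6,-0.1,0.5,0,0,17,4.6,4.6,-0.1,0.5,0,0,19,4.6,4.6,-0.1,0.5,0,0,21,4.6,4.6,-0.1,0.5,0,0,21.8,4.6,4.6,-0.1,0.5,0,0,21.8,4.6,4.6,-0.1], newtons=20)

```text
time: 3.15
tool_pos: [0.5189, 0.2106, 0.0316]
tool_rot: [-2.618, 1.569, -2.684]
contact_force: [0.3, 0.2, 0.1]
opening: 0.0412
```

>>> jog_arm(plan=[0,0,0,0,0,0,-1,0,0,0,0,0,0,-1,0,0,0,0,0,0,-1,0,0,0,0,0,0,-1,0,0,0,0,0,0,-1])

```text
time: 3.65
tool_pos: [0.5191, 0.2118, 0.0321]
tool_rot: [-1.478, 1.571, -1.542]
contact_force: [-2.7, -0.7, 3.9]
opening: 0.0116
```

```bash
python3 - <<'E'
from h import *
st()
snap('scene','s1',3,(130,200,330,330))
E
```

```text
t 3.65 p [0.5191 0.2118 0.0321] jawyaw -3.7 tilt 0.0 F [-2.7 -0.7  3.9] op 0.0116 q [ 0.25  0.63  1.65 -0.    0.86  0.32]
```

View pics/s1.png

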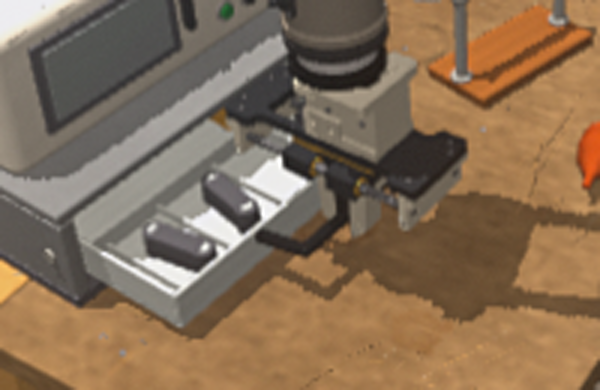

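>>> jog_arm(plan=[0,0,0,0,0,-1,-1,0,0,0,0,0,-2,-1,0,0,0,0,0,-3,-1,0,0,0,0,0,-4,-1,0,0,0,0,0,-5,-1,0,0,0,0,0,-6,-1,0,0,0,0,0,-7,-1,0,0,0,0,0,-8,-1,0,0,0,0,0,-9,-1,0,0,0,0,0,-9.5,-1])

```text
time: 4.7
tool_pos: [0.4237, 0.2194, 0.0322]
tool_rot: [0.982, 1.568, 0.917]
contact_force: [4.2, 9.9, 1.0]
opening: 0.0114
```

>>> jog_arm(plan=[0,0,0,0,0,-0.5,-1,0,0,0,0,0,-1,-1,0,0,0,0,0,-1.3,-1,0,0,0,0,0,-1.6,-1,0,0,0,0,0,-1.6,-1])

```text
time: 5.2
tool_pos: [0.4086, 0.2206, 0.0321]
tool_rot: [0.847, 1.567, 0.782]
contact_force: [3.0, 11.3, 1.7]
opening: 0.0115
```

```bash
python3 - <<'E'
from h import *
st()
E
```

```text
t 5.2 p [0.4086 0.2206 0.0321] jawyaw -3.71 tilt 0.22 F [ 3.  11.3  1.7] op 0.0115 q [0.33 0.5  1.93 0.   0.71 0.39]
```

>>> jog_arm(plan=[0,0,0,0,0.2,-0.3,-1,0,0,0,0,0.2,-0.6,-1,0,0,0,0,0.2,-0.8,-1,0,0,0,0,0.2,-0.8,-1])

```text
time: 5.6
tool_pos: [0.4086, 0.221, 0.0323]
tool_rot: [0.13, 1.554, 0.067]
contact_force: [30.0, -10.2, -18.4]
opening: 0.0115
```

```bash
python3 - <<'E'
from h import *
st()
snap('top','t2',4,(130,90,330,240))
E
```

```text
t 5.6 p [0.4086 0.221  0.0323] jawyaw -3.64 tilt 0.96 F [ 30.  -10.2 -18.4] op 0.0115 q [ 0.33  0.5   1.93 -0.01  0.7   0.4 ]
```

View pics/t2.png

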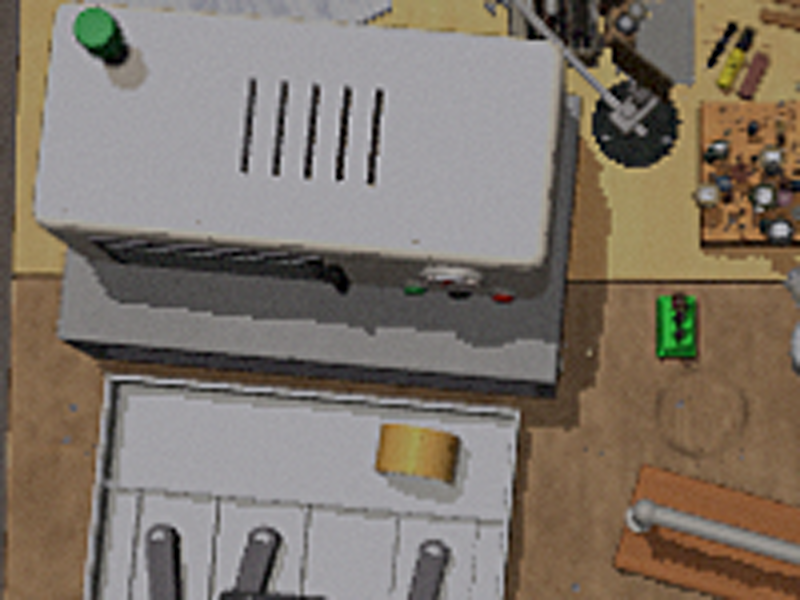

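>>> jog_arm(plan=[0,0,0,0,-0.1,0.4,-1,0,0,0,0,-0.2,0.8,-1,0,0,0,0,-0.2,0.8,-0.3,0,0,0,0,-0.2,0.8,-0.3,0,0,0,0,-0.2,0.8,-0.3,0,0,0,0,-0.2,0.8,-0.3])

```text
time: 6.25
tool_pos: [0.4076, 0.2186, 0.0314]
tool_rot: [-2.57, 1.569, -2.634]
contact_force: [-0.6, 0.0, -0.5]
opening: 0.0314
```

>>> jog_arm(plan=[0,0,0,-2,0,0,-0.3,0,0,0,-5,0,0,-0.3,0,0,0,-10,0,0,-0.3,0,0,0,-15,0,0,-0.3,0,0,0,-20,0,0,-0.3,0,0,0,-24,-2,3,0.5,0,0,0,-26,-5,6,0.5,0,0,0,-26,-8,9,1,0,0,0,-26,-10,12,1,0,0,0,-26,-10,12,1])

```text
time: 7.25
tool_pos: [0.5239, 0.1083, 0.2907]
tool_rot: [-1.842, 1.569, -1.911]
contact_force: [-0.3, 1.0, -0.1]
opening: 0.0674
```

```bash
python3 - <<'E'
from h import *
st()
snap('wrist','w2');snap('top','t3',4,(130,130,330,260))
E
```

```text
t 7.25 p [0.5239 0.1083 0.2907] jawyaw -3.94 tilt 0.08 F [-0.3  1.  -0.1] op 0.0674 q [ 0.06  0.32  1.38 -0.    1.44  0.13]
```

View pics/w2.png

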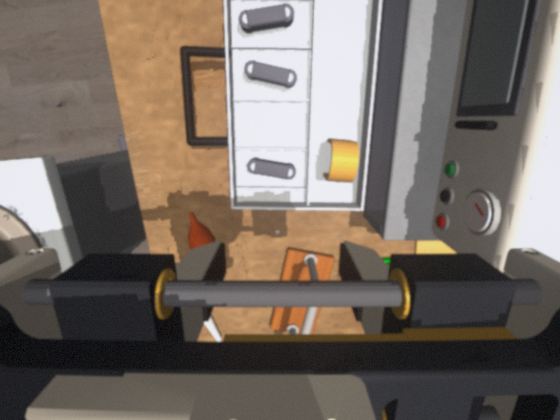

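View pics/t3.png

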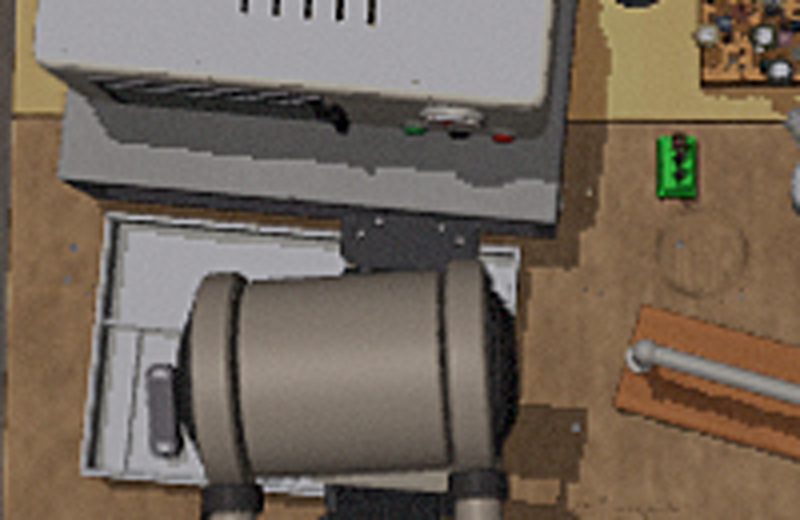

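>>> jog_arm(plan=[0,0,0,0,4.5,0,1,0,0,0,0,8,0,1,0,0,0,0,8,0,1])

```text
time: 7.65
tool_pos: [0.5253, 0.1956, 0.2914]
tool_rot: [2.318, 1.569, 2.259]
contact_force: [0.2, -0.3, 0.1]
opening: 0.0915
```

```bash
cat > det.py <<'E'
from h import *
def castings(r,show=False):
    im=r['image'][:,:,::-1];hsv=cv2.cvtColor(np.ascontiguousarray(im),cv2.COLOR_BGR2HSV)
    m=((hsv[...,2]<145)&(hsv[...,1]<70)).astype(np.uint8)*255
    return m
E
python3 - <<'E'
from det import *
st()
r=snap('wrist','w3')
w2=load('w2')
for n,w in (('w2',w2),('w3',r)):
    for px in [(272,170),(350,160),(264,17),(240,120)]:
        print(n,px,w['image'][px[1],px[0]])
E
```

```text
t 7.65 p [0.5253 0.1956 0.2914] jawyaw -3.4 tilt 0.1 F [ 0.2 -0.3  0.1] op 0.0915 q [0.22 0.37 1.31 0.   1.47 0.28]
w2 (272, 170) [130 125 137]
w2 (350, 160) [237 228 109]
w2 (264, 17) [129 126 135]
w2 (240, 120) [236 238 244]
w3 (272, 170) [229 231 237]
w3 (350, 160) [230 230 238]
w3 (264, 17) [184 143 101]
w3 (240, 120) [222 222 229]
```

View pics/w3.png

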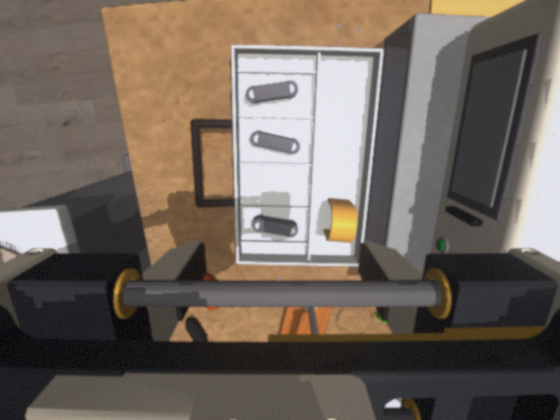

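```bash
python3 - <<'E'
from det import *
a=load('w2')['image'][:,:,::-1][0:215,220:375];b=load('w3')['image'][:,:,::-1][40:270,225:390]
cv2.imwrite('pics/z2.png',cv2.resize(a,None,fx=3.2,fy=2.75));
A=cv2.resize(a,None,fx=2.5,fy=2.5,interpolation=cv2.INTER_CUBIC);B=cv2.resize(b,None,fx=2.5,fy=2.5,interpolation=cv2.INTER_CUBIC)
h=max(A.shape[0],B.shape[0]);o=np.zeros((h,A.shape[1]+B.shape[1],3),np.uint8);o[:A.shape[0],:A.shape[1]]=A;o[:B.shape[0],A.shape[1]:]=B
cv2.imwrite('pics/z23.png',o);print(o.shape)
E
```

```text
(575, 800, 3)
```

View pics/z23.png

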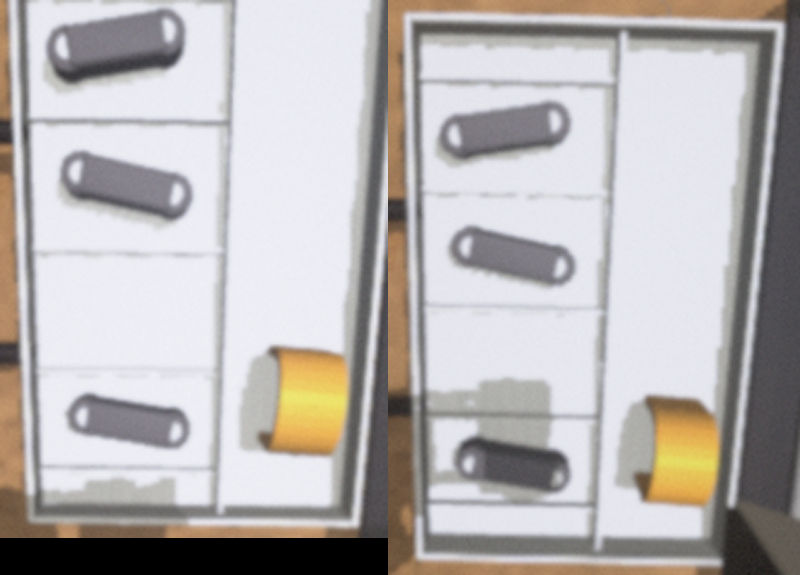

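```bash
cat >> det.py <<'E'
def cast_list(r,roi,vmax=165,smax=60):
    im=np.ascontiguousarray(r['image'][:,:,::-1]);hsv=cv2.cvtColor(im,cv2.COLOR_BGR2HSV)
    m=((hsv[...,2]<vmax)&(hsv[...,1]<smax)).astype(np.uint8)*255
    k=np.zeros_like(m);x0,y0,x1,y1=roi;k[y0:y1,x0:x1]=m[y0:y1,x0:x1]
    k=cv2.morphologyEx(k,cv2.MORPH_OPEN,np.ones((3,3),np.uint8))
    out=[]
    for c in cv2.findContours(k,cv2.RETR_EXTERNAL,cv2.CHAIN_APPROX_NONE)[0]:
        a=cv2.contourArea(c)
        if a<300: continue
        out.append((cv2.minAreaRect(c),a,c))
    return sorted(out,key=lambda o:o[0][0][1])
E
python3 - <<'E'
from det import *
w2,w3=load('w2'),load('w3')
A=cast_list(w2,(236,0,302,185));B=cast_list(w3,(242,78,308,238))
for o in A: print('A',np.round(o[0][0],1),np.round(o[0][1],1),o[0][2],o[1])
for o in B: print('B',np.round(o[0][0],1),np.round(o[0][1],1),o[0][2],o[1])
for a,b in zip(A,B):
    X,e=tri([w2,w3],[a[0][0],b[0][0]])
    for r,o in ((w2,a),(w3,b)):
        box=cv2.boxPoints(o[0]);e1=box[1]-box[0];e2=box[2]-box[1]
        if np.linalg.norm(e1)<np.linalg.norm(e2): e1=e2
        c=np.array(o[0][0]);P=plane(r,[c-e1/2,c+e1/2],.038);d=P[1]-P[0]
        print('  plane ctr',P.mean(0).round(4),'len',np.linalg.norm(d).round(4),'yaw',np.degrees(np.arctan2(d[1],d[0])).round(1))
    print(X.round(4),e)
E
```

```text
A [265.5  18.7] [23.7 53.8] 81.02737426757812 978.5
A [270.1  74.6] [50.4 18.9] 13.626993179321289 690.0
A [270.9 168.1] [43.7 15.9] 8.880659103393555 512.5
B [269.7  92.5] [17.9 50.2] 82.09283447265625 672.0
B [272.7 141.8] [46.4 15.9] 12.52880859375 558.0
B [273.9 225.3] [44.9 19.4] 9.462322235107422 735.0
  plane ctr [0.5178 0.3107 0.038 ] len 0.0667 yaw 3.9
  plane ctr [0.5162 0.3121 0.038 ] len 0.0663 yaw 3.9
[0.5169 0.3126 0.0317] 0.0008329466722397496
  plane ctr [0.5186 0.2458 0.038 ] len 0.0651 yaw -16.8
  plane ctr [0.516  0.2481 0.038 ] len 0.0638 yaw -15.8
[0.5168 0.2474 0.0273] 0.0012979979069826393
  plane ctr [0.5098 0.1243 0.038 ] len 0.0616 yaw -12.9
  plane ctr [0.5093 0.126  0.038 ] len 0.0671 yaw -13.5
[0.509  0.1229 0.0293] 0.0002830642628620675
```

```bash
python3 - <<'E'
from h import *
y=np.radians(77);go([.509,.1245,.16],y);go([.509,.1245,.029],y)
E
```

```text
turn [-8.044e+01 -6.000e-02 -4.000e-02] shift cm [13.14 -7.01 -1.21]
turn [-8.044e+01 -6.000e-02 -4.000e-02] shift cm [26.24 -7.01 -1.19]
```

>>> jog_arm(plan=[-8,0,0,1,-1,-0.2,-0.2,-16,0,0,2.5,-2,-0.4,-0.2,-24,0,0,4,-3,-0.6,-0.2,-32,0,0,5.5,-4,-0.8,-0.2,-40,0,0,7,-5,-1,-0.2,-48,0,0,8.5,-6,-1.2,-0.2,-56,0,0,10,-7,-1.2,-0.2,-64,0,0,11,-7,-1.2,-0.2,-72,0,0,12,-7,-1.2,-0.2,-80.4,0,0,13,-7,-1.2,-0.2], newtons=25)

```text
time: 8.7
tool_pos: [0.5095, 0.1216, 0.1615]
tool_rot: [2.521, 1.57, -2.417]
contact_force: [0.3, -0.1, 0.0]
opening: 0.0368
```

```bash
python3 - <<'E'
from h import *
st();snap('wrist','w4')
y=np.radians(77);go([.509,.1245,.029],y)
E
```

```text
t 8.7 p [0.5095 0.1216 0.1615] jawyaw 77.03 tilt 0.04 F [ 0.3 -0.1  0. ] op 0.0368 q [ 0.09  0.4   1.63 -0.    1.11 -1.26]
turn [ 0.47 -0.08 -0.16] shift cm [ 1.309e+01 -1.000e-02  3.100e-01]
```

View pics/w4.png

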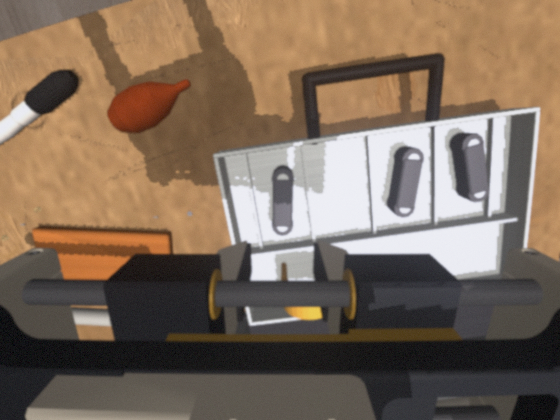

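>>> jog_arm(plan=[0,0,0,3,0,0.2,-0.2,0,0,0,6,0,0.2,-0.2,0,0,0,9,0,0.2,-0.2,0,0,0,11,0,0.2,-0.2,0,0,0,12.5,0,0.2,-0.2,0,0,0,13.1,0,0.2,-0.2,0,0,0,13.1,0,0.2,-1,0,0,0,13.1,0,0.2,-1,0,0,0,13.1,0,0.2,-1,0,0,0,13.1,0,0.2,-1])

```text
time: 9.75
tool_pos: [0.5115, 0.124, 0.0317]
tool_rot: [-1.389, 1.569, -0.05]
contact_force: [0.1, -1.2, 4.0]
opening: 0.0195
```

```bash
python3 - <<'E'
from h import *
st()
E
```

```text
t 9.75 p [0.5115 0.124  0.0317] jawyaw 76.69 tilt 0.1 F [ 0.1 -1.2  4. ] op 0.0195 q [ 0.09  0.58  1.75 -0.    0.81 -1.25]
```

>>> jog_arm(plan=[0,0,0,-3,0,0,-1,0,0,0,-7,0,0,-1,0,0,0,-11,0,0,-1,0,0,0,-15,0,0,-1,0,0,0,-19,0,0,-1,0,0,0,-20,0,0,-1])

```text
time: 10.35
tool_pos: [0.5127, 0.1244, 0.2358]
tool_rot: [-1.244, 1.562, 0.094]
contact_force: [0.6, 0.4, -1.1]
opening: 0.0196
```

```bash
python3 - <<'E'
from h import *
st()
t=load('topc')
c=np.array([(560,128),(713,143),(697,327),(541,312)])/3+[180,190]
P=plane(t,c,.06);print(P.round(3),P.mean(0).round(4))
d=P[0]-P[3]+P[1]-P[2];print('tote x yaw',np.degrees(np.arctan2(d[1],d[0])))
S=plane(t,np.array([(326,88),(486,126)])/3+[180,190],.108);d=S[0]-S[1];print('bar',S.round(4),S.mean(0),np.linalg.norm(d),np.degrees(np.arctan2(-d[0],d[1])))
m=P.mean(0);y=np.radians(86)
go([m[0],m[1],.2],y)
E
```

```text
t 10.35 p [0.5127 0.1244 0.2358] jawyaw 76.7 tilt 0.5 F [ 0.6  0.4 -1.1] op 0.0196 q [ 0.09  0.33  1.51  0.    1.29 -1.25]
[[ 0.52  -0.255  0.06 ]
 [ 0.507 -0.402  0.06 ]
 [ 0.332 -0.386  0.06 ]
 [ 0.346 -0.237  0.06 ]] [ 0.4259 -0.3202  0.06  ]
tote x yaw -5.5729072059281
bar [[ 0.5537 -0.0302  0.108 ]
 [ 0.5201 -0.1771  0.108 ]] [ 0.53689392 -0.10363723  0.108     ] 0.15071363153842798 -12.865375776668905
turn [-9.3   0.12  0.49] shift cm [  3.46  -1.76 -45.28]
```

```bash
python3 - <<'E'
from h import *
st()
c=np.array([.426,-.32]);a=np.radians(-5.6);R=np.array([[np.cos(a),-np.sin(a)],[np.sin(a),np.cos(a)]])
for s in [(.038,-.027),(.038,.027),(-.038,-.027),(-.038,.027)]: print(s,(c+R@s).round(4))
q=c+R@(.038,-.027)
go([q[0],q[1],.2],np.radians(84.4));
E
```

```text
t 10.35 p [0.5127 0.1244 0.2358] jawyaw 76.7 tilt 0.5 F [ 0.6  0.4 -1.1] op 0.0196 q [ 0.09  0.33  1.51  0.    1.29 -1.25]
(0.038, -0.027) [ 0.4612 -0.3506]
(0.038, 0.027) [ 0.4665 -0.2968]
(-0.038, -0.027) [ 0.3855 -0.3432]
(-0.038, 0.027) [ 0.3908 -0.2894]
turn [-7.7   0.13  0.48] shift cm [  3.49  -5.89 -47.42]
```

>>> jog_arm(plan=[-2,0,0,0.5,-1,-4.7,-1,-4,0,0,0.5,-1,-9.4,-1,-6,0,0,0.5,-1,-14,-1,-7.5,0,0,1,0,-19,-1,-7.5,0,0,2,1,-24,-1,-7.5,0,0,3,2,-29,-1,-7.5,0,0,3.5,3,-34,-1,-7.5,0,0,3.5,4,-39,-1,-7.5,0,0,3.5,5,-44,-1,-7.5,0,0,3.5,5.5,-47,-1])

```text
time: 11.35
tool_pos: [0.3474, -0.3226, 0.1951]
tool_rot: [1.152, 1.57, 2.62]
contact_force: [0.6, -0.4, -0.6]
opening: 0.0201
```

```bash
python3 - <<'E'
from h import *
st()
snap('wrist','w5')
go([.461,-.3506,.15],np.radians(84.4));
E
```

```text
t 11.35 p [ 0.3474 -0.3226  0.1951] jawyaw 84.11 tilt 0.05 F [ 0.6 -0.4 -0.6] op 0.0201 q [-0.91  0.28  1.71 -0.    1.15 -2.38]
turn [-0.4  -0.2  -0.06] shift cm [  4.51 -11.68  -1.11]
```

View pics/w5.png

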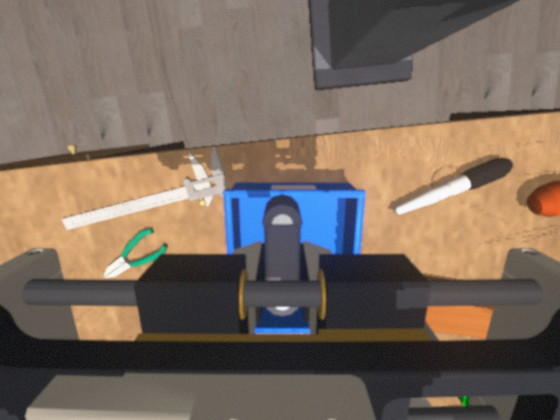

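>>> jog_arm(plan=[-0.4,0,0,1,-4,-0.4,-1,-0.4,0,0,2,-8,-0.8,-1,-0.4,0,0,4,-11.7,-1.1,-1,-0.4,0,0,6.5,-11.7,-1.1,-1,-0.4,0,0,9.5,-11.7,-1.1,-1,-0.4,0,0,12.5,-11.7,-1.1,-1,-0.4,0,0,14.5,-11.7,-1.1,-1,-0.4,0,0,16,-11.7,-1.1,-1,-0.4,0,0,16.7,-11.7,-1.1,-1,-0.4,0,0,16.7,-11.7,-1.1,-1])

```text
time: 12.4
tool_pos: [0.464, -0.3426, 0.0275]
tool_rot: [0.9, 1.568, 2.376]
contact_force: [-0.6, -1.1, -1.5]
opening: 0.0198
```

```bash
python3 - <<'E'
from h import *
st()
E
```

```text
t 12.4 p [ 0.464  -0.3426  0.0275] jawyaw 84.6 tilt 0.15 F [-0.6 -1.1 -1.5] op 0.0198 q [-0.77  0.66  1.6  -0.    0.88 -2.25]
```

>>> jog_arm(plan=[0,0,0,0,0,0,-0.4,0,0,0,0,0,0,-0.35,0,0,0,-1,0,0,-0.35,0,0,0,-5,0,0,-0.35,0,0,0,-10,0,0,-0.2,0,0,0,-15,0,0,-0.2,0,0,0,-18,0,3,-0.2,0,0,0,-20,0,7,-0.2,0,0,0,-20,0,12,-0.2,0,0,0,-20,0,17,-0.2])

```text
time: 13.4
tool_pos: [0.4807, -0.173, 0.2311]
tool_rot: [-1.954, 1.567, -0.479]
contact_force: [0.8, 0.3, 0.0]
opening: 0.0367
```

```bash
python3 - <<'E'
from h import *
st()
snap('top','t4',3,(180,190,430,320))
go([.517,.2475,.22],np.radians(73.7));
E
```

```text
t 13.4 p [ 0.4807 -0.173   0.2311] jawyaw 84.52 tilt 0.24 F [0.8 0.3 0. ] op 0.0367 q [-0.5   0.31  1.56  0.    1.27 -1.97]
turn [11.07  0.22  0.1 ] shift cm [ 1.22  0.14 41.46]
```

View pics/t4.png

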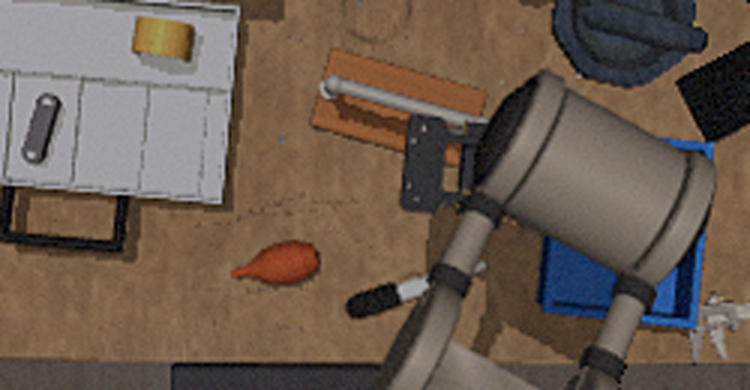

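>>> jog_arm(plan=[2,0,0,0,0,5,-0.2,4,0,0,0,0,10,-0.2,6,0,0,0,0,15,-0.2,8,0,0,0,0,20,-0.2,10,0,0,0,0,25,-0.2,11,0,0,0,0,30,-0.2,11,0,0,0,0,35,-0.2,11,0,0,0,0,40.5,-0.2,11,0,0,0,0,40.5,-0.2,11,0,0,0,0,40.5,-0.2])

```text
time: 14.45
tool_pos: [0.5184, 0.2302, 0.2294]
tool_rot: [-1.345, 1.57, -0.057]
contact_force: [-0.2, -0.8, 0.3]
opening: 0.0366
```

```bash
python3 - <<'E'
from det import *
st()
r=snap('wrist','w6')
for o in cast_list(r,(0,0,560,240)): print(np.round(o[0][0],1),np.round(o[0][1],1),round(o[0][2],1),o[1], plane(r,[o[0][0]],.035).round(4))
go([.517,.2475,.029],np.radians(73.7));
E
```

```text
t 14.45 p [0.5184 0.2302 0.2294] jawyaw 73.77 tilt 0.06 F [-0.2 -0.8  0.3] op 0.0366 q [ 0.28  0.42  1.4  -0.    1.32 -1.  ]
[101.   37.5] [ 75. 202.] 90.0 7621.0 [[0.3039 0.0888 0.035 ]]
[498.6 115.2] [250.9 129.7] 82.0 19355.5 [[0.5081 0.4994 0.035 ]]
[  9.8 128.6] [21.4 41.9] 48.0 586.5 [[ 0.3593 -0.0606  0.035 ]]
[223.7 145.3] [100.   48.3] 8.3 510.5 [[0.4519 0.1792 0.035 ]]
[344.7 164.6] [54.7 19.9] 71.6 822.5 [[0.5146 0.3118 0.035 ]]
[293.5 179. ] [52. 17.] 90.0 774.0 [[0.5142 0.2477 0.035 ]]
[300. 180.] [118. 196.] 90.0 1571.5 [[0.5177 0.255  0.035 ]]
[155.6 205.6] [73.  10.8] 71.6 677.0 [[0.498  0.0715 0.035 ]]
turn [-0.04 -0.02  0.04] shift cm [20.03  0.69  1.75]
```

View pics/w6.png

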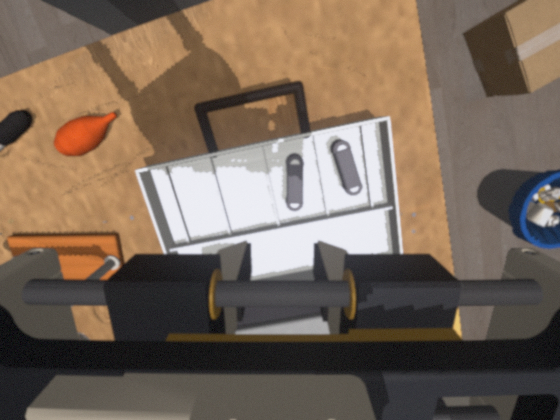

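>>> jog_arm(plan=[0,0,0,4,0.7,1.7,-0.2,0,0,0,8,0.7,1.7,-0.2,0,0,0,12,0.7,1.7,-0.2,0,0,0,15,0.7,1.7,-0.2,0,0,0,17.5,0.7,1.7,-0.2,0,0,0,19,0.7,1.7,-0.2,0,0,0,19.9,0.7,1.7,-0.2,0,0,0,19.9,0.7,1.7,-0.6,0,0,0,19.9,0.7,1.7,-1,0,0,0,19.9,0.7,1.7,-1])

```text
time: 15.5
tool_pos: [0.5176, 0.2471, 0.0309]
tool_rot: [-1.101, 1.569, 0.183]
contact_force: [0.4, -1.4, 0.8]
opening: 0.0195
```

>>> jog_arm(plan=[0,0,0,0,0,0,-1,0,0,0,0,0,0,-1,0,0,0,-3,0,0,-1,0,0,0,-7,0,0,-1,0,0,0,-11,0,0,-1,0,0,0,-15,0,0,-1,0,0,0,-19,0,0,-1,0,0,0,-20,0,0,-1,0,0,0,-20,0,0,-1])

```text
time: 16.4
tool_pos: [0.5172, 0.2478, 0.2313]
tool_rot: [-0.929, 1.567, 0.355]
contact_force: [-0.3, 0.0, -2.2]
opening: 0.0197
```

```bash
python3 - <<'E'
from det import *
st()
go([.4665,-.2968,.20],np.radians(84.4));
E
```

```text
t 16.4 p [0.5172 0.2478 0.2313] jawyaw 73.62 tilt 0.2 F [-0.3  0.  -2.2] op 0.0197 q [ 0.31  0.43  1.38  0.    1.33 -0.97]
turn [-10.78   0.11   0.17] shift cm [  3.04 -10.49 -53.68]
```

```bash
python3 - <<'E'
from det import *
go([.5,-.1,.23],np.radians(84.4));go([.386,-.338,.20],np.radians(84.4));
E
```

```text
turn [-10.78   0.11   0.17] shift cm [  0.08  -8.16 -33.85]
turn [-10.78   0.11   0.17] shift cm [  3.01  -3.93 -59.9 ]
```

>>> jog_arm(plan=[-2,0,0,0,-1,-5,-1,-4,0,0,0,-2,-10,-1,-6,0,0,0,-3,-15,-1,-8,0,0,0,-4,-20,-1,-10,0,0,0,-4,-25,-1,-10.8,0,0,0,-4,-30,-1,-10.8,0,0,0,-4,-35,-1,-10.8,0,0,1,-4,-40,-1,-10.8,0,0,2,-4,-45,-1,-10.8,0,0,3,-4,-50,-1])

```text
time: 17.4
tool_pos: [0.414, -0.2382, 0.1986]
tool_rot: [0.929, 1.567, 2.403]
contact_force: [0.7, -0.2, -1.4]
opening: 0.0195
```

```bash
python3 - <<'E'
from det import *
st();go([.386,-.340,.20],np.radians(84.4));
E
```

```text
t 17.4 p [ 0.414  -0.2382  0.1986] jawyaw 84.4 tilt 0.21 F [ 0.7 -0.2 -1.4] op 0.0195 q [-0.68  0.28  1.69  0.    1.17 -2.16]
turn [-0.    0.12 -0.17] shift cm [ -0.15   1.79 -10.41]
```

>>> jog_arm(plan=[0,0,0,0,0.5,-3,-1,0,0,0,0,1,-6,-1,0,0,0,0,1.8,-9,-1,0,0,0,0,1.8,-10,-1,0,0,0,0,1.8,-10,-1])

```text
time: 17.9
tool_pos: [0.3874, -0.3352, 0.1992]
tool_rot: [0.749, 1.568, 2.22]
contact_force: [-0.1, 0.2, -0.9]
opening: 0.0201
```

```bash
python3 - <<'E'
from det import *
st();go([.386,-.340,.026],np.radians(84.4));snap('wrist','w7')
E
```

```text
t 17.9 p [ 0.3874 -0.3352  0.1992] jawyaw 84.28 tilt 0.19 F [-0.1  0.2 -0.9] op 0.0201 q [-0.86  0.35  1.6   0.    1.2  -2.33]
turn [-0.12  0.14 -0.13] shift cm [17.32  0.05 -0.53]
```

View pics/w7.png

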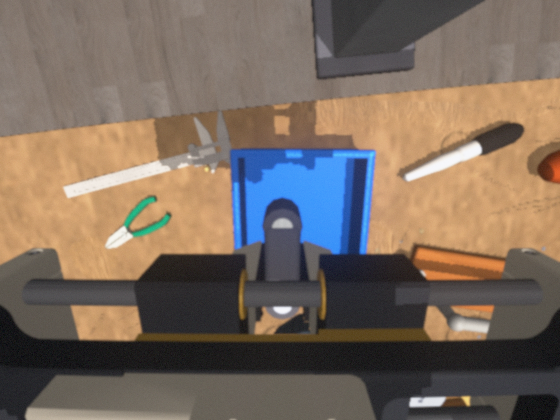

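>>> jog_arm(plan=[0,0,0,4,0,-0.2,-1,0,0,0,8,0,-0.2,-1,0,0,0,12,0,-0.2,-1,0,0,0,15,0,-0.2,-1,0,0,0,17,0,-0.2,-1,0,0,0,17.2,0,-0.2,-1,0,0,0,17.2,0,-0.2,-0.4,0,0,0,17.2,0,-0.2,-0.35,0,0,0,17.2,0,-0.2,-0.35,0,0,0,14,0,-0.2,-0.35])

```text
time: 18.95
tool_pos: [0.3867, -0.3354, 0.0595]
tool_rot: [0.803, 1.565, 2.276]
contact_force: [0.2, -0.8, 0.1]
opening: 0.03
```

>>> jog_arm(plan=[0,0,0,-4,0,0,-0.35,0,0,0,-9,0,0,-0.35,0,0,0,-14,0,0,-0.2,0,0,0,-17,0,3,-0.2,0,0,0,-19,-2,7,-0.2,0,0,0,-19,-4,12,-0.2,0,0,0,-19,-6,17,-0.2,0,0,0,-19,-9,22,-0.2,0,0,0,-19,-11,27,-0.2,0,0,0,-19,-12,32,-0.2])

```text
time: 19.95
tool_pos: [0.5327, -0.0476, 0.2522]
tool_rot: [-1.751, 1.568, -0.278]
contact_force: [1.2, -0.9, -0.0]
opening: 0.0369
```

```bash
python3 - <<'E'
from det import *
st();snap('top','t5',3,(180,190,430,320));go([.5165,.312,.22],np.radians(93.9))
E
```

```text
t 19.95 p [ 0.5327 -0.0476  0.2522] jawyaw 84.38 tilt 0.16 F [ 1.2 -0.9 -0. ] op 0.0369 q [-0.23  0.34  1.46 -0.    1.34 -1.7 ]
turn [-9.24  0.23  0.2 ] shift cm [ 3.35  5.03 34.91]
```

View pics/t5.png

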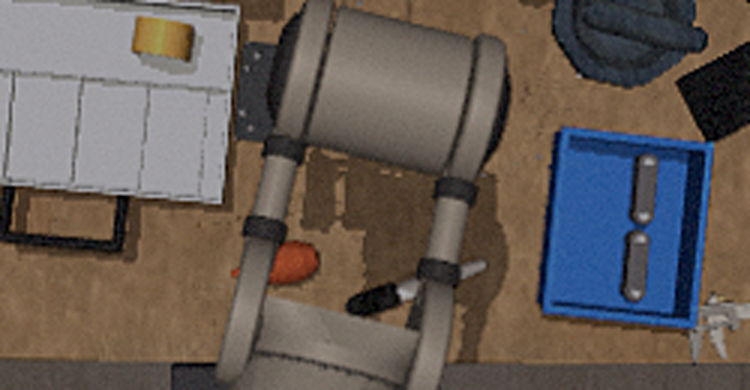

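>>> jog_arm(plan=[-2,0,0,0.5,1,5,-0.2,-4,0,0,1,2,10,-0.2,-6,0,0,2,3,15,-0.2,-8,0,0,3,4,20,-0.2,-9.2,0,0,3,4.5,25,-0.2,-9.2,0,0,3,5,30,-0.2,-9.2,0,0,3,5,34.5,-0.2,-9.2,0,0,3,5,34.5,-0.2,-9.2,0,0,3,5,34.5,-0.2])

```text
time: 20.9
tool_pos: [0.5151, 0.2997, 0.2214]
tool_rot: [-1.931, 1.57, -0.295]
contact_force: [0.3, 0.2, -0.0]
opening: 0.0371
```

```bash
python3 - <<'E'
from det import *
st()
r=snap('wrist','w8')
for o in cast_list(r,(230,100,340,245)): print(np.round(o[0][0],1),np.round(o[0][1],1),round(o[0][2],1),o[1], plane(r,[o[0][0]],.035).round(4))
go([.5165,.312,.030],np.radians(93.9));
E
```

```text
t 20.9 p [0.5151 0.2997 0.2214] jawyaw 93.74 tilt 0.04 F [ 0.3  0.2 -0. ] op 0.0371 q [ 0.4   0.48  1.33 -0.    1.34 -1.24]
[282.9 128.8] [102.4  38.5] 8.1 510.5 [[0.447  0.2976 0.035 ]]
[291.  186.5] [53. 18.] 90.0 793.0 [[0.5134 0.3118 0.035 ]]
[285.  194.1] [97.8 86.6] 10.4 781.0 [[0.5233 0.3052 0.035 ]]
turn [-0.26 -0.03  0.03] shift cm [19.14 -0.2   1.34]
```

View pics/w8.png

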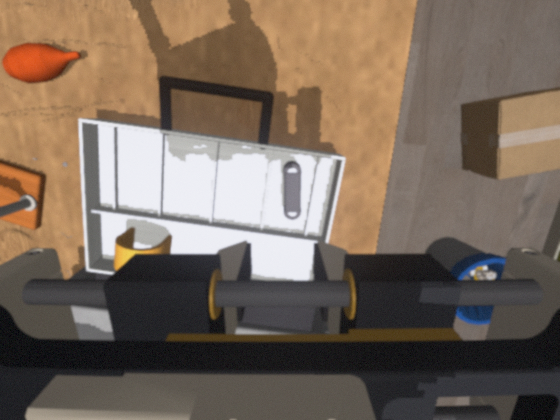

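>>> jog_arm(plan=[0,0,0,4,0,1.2,-0.2,0,0,0,8,0,1.2,-0.2,0,0,0,12,0,1.2,-0.2,0,0,0,15,0,1.2,-0.2,0,0,0,17.5,0,1.2,-0.2,0,0,0,19.1,0,1.2,-0.2,0,0,0,19.1,0,1.2,-0.2,0,0,0,19.1,0,1.2,-0.6,0,0,0,19.1,0,1.2,-1,0,0,0,19.1,0,1.2,-1])

```text
time: 21.95
tool_pos: [0.5157, 0.3109, 0.0316]
tool_rot: [-1.299, 1.568, 0.335]
contact_force: [-0.3, -1.6, 4.3]
opening: 0.0197
```

>>> jog_arm(plan=[0,0,0,0,0,0,-1,0,0,0,0,0,0,-1,0,0,0,-3,0,0,-1,0,0,0,-7,0,0,-1,0,0,0,-11,0,0,-1,0,0,0,-15,0,0,-1,0,0,0,-19,0,0,-1,0,0,0,-20,0,0,-1,0,0,0,-20,0,0,-1])

```text
time: 22.85
tool_pos: [0.5152, 0.3113, 0.2319]
tool_rot: [-1.236, 1.567, 0.398]
contact_force: [0.0, 0.4, -1.6]
opening: 0.0198
```

```bash
python3 - <<'E'
from det import *
st()
go([.52,-.02,.23],np.radians(84.4));go([.425,-.285,.20],np.radians(84.4));
E
```

```text
t 22.85 p [0.5152 0.3113 0.2319] jawyaw 93.61 tilt 0.22 F [ 0.   0.4 -1.6] op 0.0198 q [ 0.42  0.48  1.29 -0.    1.36 -1.22]
turn [9.21 0.09 0.2 ] shift cm [  0.14   1.61 -33.09]
turn [9.21 0.09 0.2 ] shift cm [  3.07  12.77 -58.95]
```

>>> jog_arm(plan=[1.5,0,0,0,0,-5,-1,3,0,0,0,0,-10,-1,4.5,0,0,0,0,-15,-1,6,0,0,0,0.5,-20,-1,7.5,0,0,0,1,-25,-1,9.2,0,0,0,1.5,-30,-1,9.2,0,0,0,3,-35,-1,9.2,0,0,1,5,-39.5,-1,9.2,0,0,2,7,-44,-1,9.2,0,0,3,9,-48.5,-1])

```text
time: 23.85
tool_pos: [0.4545, -0.1765, 0.1983]
tool_rot: [1.137, 1.567, 2.61]
contact_force: [0.9, -0.3, -1.0]
opening: 0.0194
```

>>> jog_arm(plan=[0,0,0,0,0.5,-3,-1,0,0,0,0,1,-6,-1,0,0,0,0,1.5,-9,-1,0,0,0,0,1.5,-9.3,-1,0,0,0,0,1.5,-9.3,-1])

```text
time: 24.35
tool_pos: [0.4315, -0.2664, 0.1989]
tool_rot: [0.908, 1.567, 2.379]
contact_force: [0.1, 1.0, -0.5]
opening: 0.0197
```

```bash
python3 - <<'E'
from det import *
st()
go([.428,-.292,.026],np.radians(84.4))
E
```

```text
t 24.35 p [ 0.4315 -0.2664  0.1989] jawyaw 84.3 tilt 0.21 F [ 0.1  1.  -0.5] op 0.0197 q [-0.7   0.34  1.61  0.    1.2  -2.18]
turn [-0.1   0.13 -0.17] shift cm [17.28  0.05 -2.63]
```

>>> jog_arm(plan=[0,0,0,4,0,-2.5,-1,0,0,0,8,0,-2.5,-1,0,0,0,12,0,-2.5,-1,0,0,0,15,0,-2.5,-1,0,0,0,17,0,-2.5,-1,0,0,0,17.2,0,-2.5,-1,0,0,0,17.2,0,-2.5,-0.45,0,0,0,17.2,0,-2.5,-0.4,0,0,0,17.2,0,-2.5,-0.4,0,0,0,14,0,-2.5,-0.4])

```text
time: 25.35
tool_pos: [0.4286, -0.29, 0.0592]
tool_rot: [0.928, 1.565, 2.4]
contact_force: [1.0, -0.0, -0.3]
opening: 0.0271
```

>>> jog_arm(plan=[0,0,0,-4,0,0,-0.35,0,0,0,-9,0,0,-0.35,0,0,0,-14,0,0,0,0,0,0,-17,-1,3,0.5,0,0,0,-19,-2,7,1,0,0,0,-19,-4,12,1,0,0,0,-19,-6,17,1,0,0,0,-19,-8,22,1,0,0,0,-19,-8,22,1])

```text
time: 26.25
tool_pos: [0.5326, -0.076, 0.252]
tool_rot: [-1.221, 1.568, 0.256]
contact_force: [0.0, -1.4, 0.3]
opening: 0.0818
```

```bash
python3 - <<'E'
from det import *
st();snap('top','t6',3,(180,190,430,320));snap('wrist','w9')
E
```

```text
t 26.25 p [ 0.5326 -0.076   0.252 ] jawyaw 84.65 tilt 0.16 F [ 0.  -1.4  0.3] op 0.0818 q [-0.29  0.35  1.45  0.    1.35 -1.76]
```

View pics/t6.png

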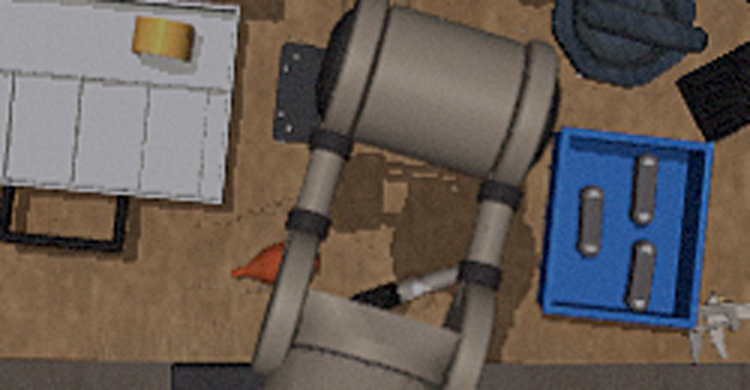

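View pics/w9.png

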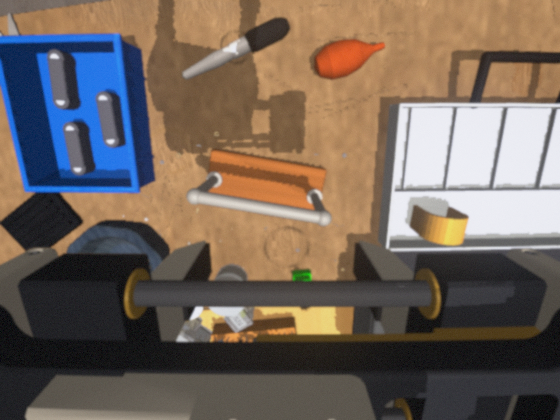

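>>> jog_arm(plan=[0,0,0,0,-0.5,5,1,0,0,0,0,-1,10,1,0,0,0,0,-1,13,1,0,0,0,0,-1,13,1,0,0,0,0,-1,13,1])

```text
time: 26.85
tool_pos: [0.5536, 0.0467, 0.251]
tool_rot: [-2.829, 1.57, -1.356]
contact_force: [0.3, -0.2, 0.7]
opening: 0.0918
```

```bash
python3 - <<'E'
from det import *
st();snap('wrist','w10')
E
```

```text
t 26.85 p [0.5536 0.0467 0.251 ] jawyaw 84.39 tilt 0.06 F [ 0.3 -0.2  0.7] op 0.0918 q [-0.05  0.38  1.4  -0.    1.36 -1.53]
```

View pics/w10.png

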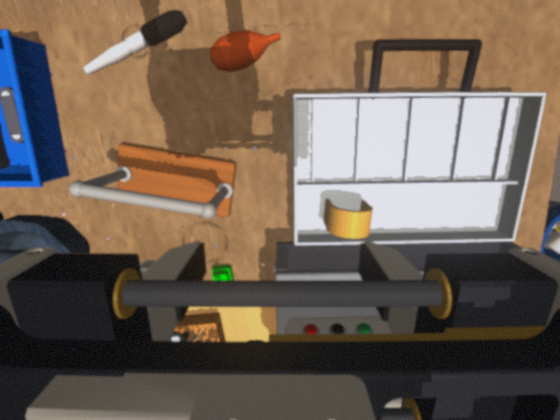

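```bash
python3 - <<'E'
from det import *
def z(n,x0,y0,x1,y1,f): return cv2.resize(load(n)['image'][:,:,::-1][y0:y1,x0:x1],None,fx=f,fy=f,interpolation=cv2.INTER_CUBIC)
A=z('w9',180,140,340,230,4);B=z('w10',60,130,250,220,4)
cv2.imwrite('pics/bar.png',np.vstack([cv2.copyMakeBorder(A,0,0,0,760-640,0),B]))
C=z('w9',395,180,475,250,5);Dd=z('w10',310,180,390,250,5)
cv2.imwrite('pics/cuff.png',np.hstack([C,Dd]))
E
```

```text
(no output)
```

View pics/bar.png

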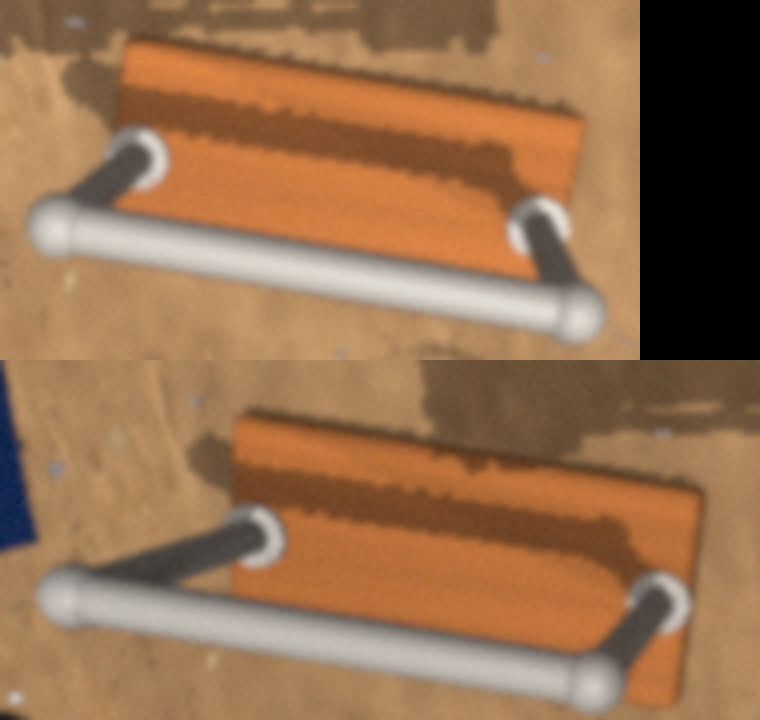

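View pics/cuff.png

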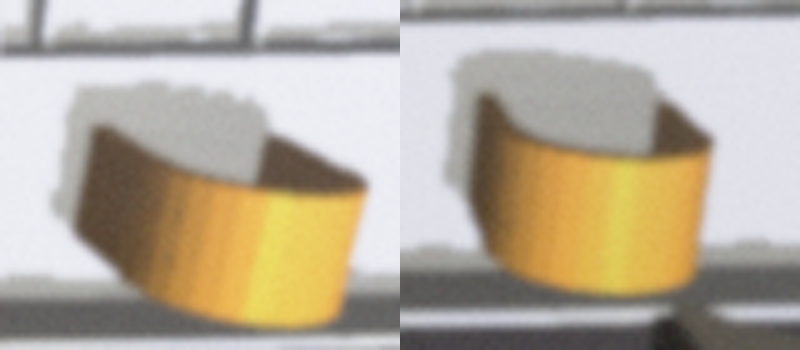

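```bash
python3 - <<'E'
from det import *
w9,w10=load('w9'),load('w10')
a,ea=tri([w9,w10],[(193,196.5),(76.5,189.3)]);b,eb=tri([w9,w10],[(324.3,218),(209.3,210.8)])
d=b-a;print(a.round(4),ea,b.round(4),eb,((a+b)/2).round(4),np.linalg.norm(d),np.degrees(np.arctan2(-d[0],d[1])))
for w,p in ((w9,[(193,196.5),(324.3,218)]),(w10,[(76.5,189.3),(209.3,210.8)])):
    P=plane(w,p,.108);d=P[1]-P[0];print(P.mean(0).round(4),np.linalg.norm(d),np.degrees(np.arctan2(-d[0],d[1])))
print(plane(w10,[(350,225)],.075),plane(w9,[(447,228)],.075))
E
```

```text
[ 0.5237 -0.1694  0.1092] 3.067216983660224e-05 [ 0.5615 -0.0317  0.1085] 0.00017092655050055287 [ 0.5426 -0.1005  0.1089] 0.14281233579489017 -15.363273143481083
[ 0.5428 -0.1007  0.108 ] 0.1432085414129735 -15.181156683908164
[ 0.5429 -0.1011  0.108 ] 0.14356974887821292 -15.337664877737517
[[0.60605502 0.12588009 0.075     ]] [[0.60080632 0.12323829 0.075     ]]
```

>>> jog_arm(plan=[0,0,0,0,0,4,1,0,0,0,0,0.4,8,1,0,0,0,0,0.4,8,1,0,0,0,0,0.4,8,1])

```text
time: 27.3
tool_pos: [0.5577, 0.1267, 0.2508]
tool_rot: [-3.084, 1.57, -1.611]
contact_force: [1.1, -0.9, 0.4]
opening: 0.0917
```

```bash
python3 - <<'E'
from det import *
st();r=snap('wrist','w11')
im=r['image'][:,:,::-1]
cv2.imwrite('pics/cuff2.png',cv2.resize(im[150:260,220:340],None,fx=5,fy=5,interpolation=cv2.INTER_CUBIC))
E
```

```text
t 27.3 p [0.5577 0.1267 0.2508] jawyaw 84.37 tilt 0.05 F [ 1.1 -0.9  0.4] op 0.0917 q [ 0.09  0.41  1.35 -0.    1.38 -1.38]
```

View pics/cuff2.png

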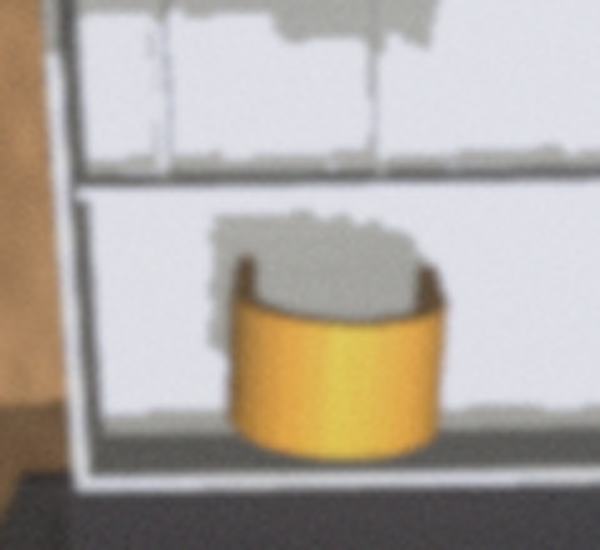

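```bash
python3 - <<'E'
from det import *
r=load('w11')
px=np.array([(237,300),(446,300),(232,425),(438,437)])/5+[220,150]
for z in (.05,.06):
    P=plane(r,px,z);d=(P[2]-P[0]);e=P[3]-P[1];f=P[1]-P[0];g=P[3]-P[2]
    print(z,P.round(4).tolist(),'mid',P.mean(0).round(4));print([np.degrees(np.arctan2(v[1],v[0])).round(1) for v in (d,e)],[np.degrees(np.arctan2(-v[0],v[1])).round(1) for v in (f,g)],[np.linalg.norm(v).round(4) for v in (d,e,f,g)])
# arch top: front crest and rear crest
c=np.array([(342,321),(340,459)])/5+[220,150]
P=plane(r,c,.078);print('crest',P.round(4),P.mean(0).round(4),np.degrees(np.arctan2(*(P[1]-P[0])[1::-1])))
T=load('t6')
for p in [(163,38)]: print('top',plane(T,[np.array(p)/3+[180,190]],.07))
# height check: crest rear point seen in w10 vs w11
w10=load('w10')
E
```

```text
0.05 [[0.5886, 0.1061, 0.05], [0.594, 0.1595, 0.05], [0.6228, 0.1008, 0.05], [0.6316, 0.1547, 0.05]] mid [0.6092 0.1303 0.05  ]
[np.float64(-8.7), np.float64(-7.3)] [np.float64(-5.7), np.float64(-9.3)] [np.float64(0.0345), np.float64(0.0379), np.float64(0.0537), np.float64(0.0545)]
0.06 [[0.5856, 0.1069, 0.06], [0.5908, 0.1588, 0.06], [0.6188, 0.1018, 0.06], [0.6274, 0.1541, 0.06]] mid [0.6057 0.1304 0.06  ]
[np.float64(-8.7), np.float64(-7.3)] [np.float64(-5.7), np.float64(-9.3)] [np.float64(0.0336), np.float64(0.0369), np.float64(0.0522), np.float64(0.053)]
crest [[0.5879 0.1326 0.078 ]
 [0.6232 0.1288 0.078 ]] [0.6055 0.1307 0.078 ] -6.1096368256173035
top [[0.60135729 0.12257743 0.07      ]]
```

```bash
python3 - <<'E'
from h import *
y=np.radians(82.5);go([.6055,.1305,.15],y);go([.6055,.1305,.036],y)
E
```

```text
turn [ 1.81 -0.06  0.  ] shift cm [10.08 -4.71  0.91]
turn [ 1.81 -0.06  0.  ] shift cm [21.48 -4.71  0.92]
```

>>> jog_arm(plan=[1.8,0,0,2,-2,0.4,0.7,1.8,0,0,4,-4,0.9,0.7,1.8,0,0,6.5,-4.7,0.9,0.7,1.8,0,0,9,-4.7,0.9,0.7,1.8,0,0,9,-4.7,0.9,0.7,1.8,0,0,9,-4.7,0.9,0.7], newtons=20)

```text
time: 27.95
tool_pos: [0.6055, 0.1309, 0.1612]
tool_rot: [2.61, 1.57, -2.233]
contact_force: [0.0, -0.4, 0.1]
opening: 0.0778
```

```bash
python3 - <<'E'
from h import *
st();snap('wrist','w12');snap('scene','s2',3,(130,170,330,330))
y=np.radians(82.5);go([.6055,.1305,.036],y)
E
```

```text
t 27.95 p [0.6055 0.1309 0.1612] jawyaw 82.49 tilt 0.03 F [ 0.  -0.4  0.1] op 0.0778 q [ 0.09  0.57  1.34 -0.    1.23 -1.35]
turn [0.04 0.02 0.17] shift cm [12.66  0.09 -0.13]
```

View pics/w12.png

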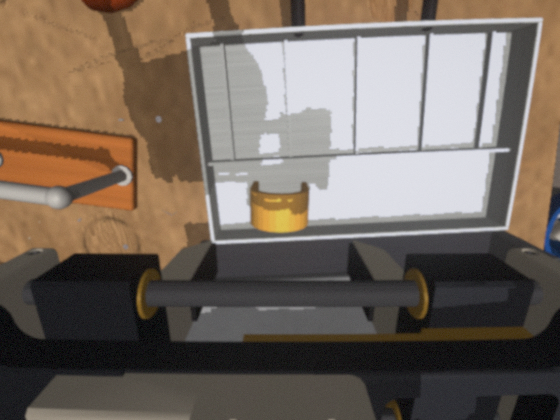

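View pics/s2.png

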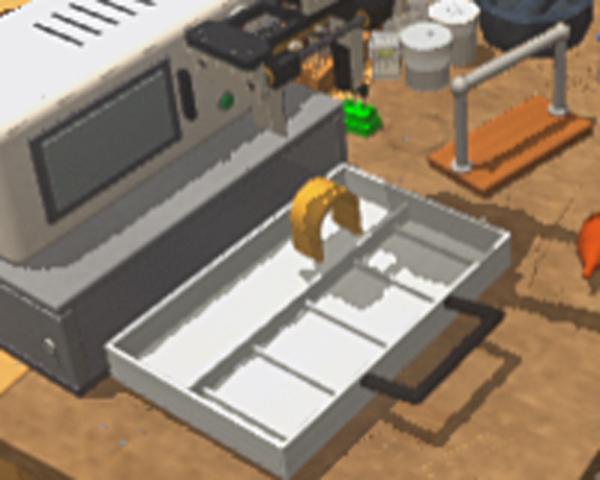

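```bash
python3 - <<'E'
from h import *
r=load('w12');s=load('s2')
print(proj(r,[(.6055,.1305,.078),(.588,.1326,.078),(.6055,.1309,.1612)]))
print((proj(s,[(.6055,.1305,.078),(.6055,.1309,.1612),(.585,.13,.078)])-[130,170])*3)
px=np.array([(279.5,204),(279,230)]);print(plane(r,px,.078))
print(tri([load('w11'),r],[np.array((340,459))/5+[220,150],(280,231)]))
E
```

```text
[[280.18006227 213.83668067]
 [279.88013323 194.08178004]
 [280.20852327 256.62068228]]
[[318.02932118 187.93999464]
 [310.24751614 109.39069091]
 [337.46113514 194.58293689]]
[[0.59663777 0.13110493 0.078     ]
 [0.62019632 0.12747043 0.078     ]]
(array([0.60970578, 0.12969858, 0.10872362]), np.float64(0.00034783064739506305))
```

>>> jog_arm(plan=[0,0,0,3,0,0,0.7,0,0,0,6,0,0,0.7,0,0,0,8,0,0,0.7,0,0,0,9,0,0,0.7,0,0,0,9,0,0,0.7])

```text
time: 28.55
tool_pos: [0.6052, 0.1323, 0.0707]
tool_rot: [2.113, 1.57, -2.728]
contact_force: [-0.1, -0.9, 0.8]
opening: 0.078
```

```bash
python3 - <<'E'
from h import *
st();snap('wrist','w13');snap('scene','s3',4,(180,190,320,300))
E
```

```text
t 28.55 p [0.6052 0.1323 0.0707] jawyaw 82.6 tilt 0.03 F [-0.1 -0.9  0.8] op 0.078 q [ 0.09  0.66  1.44 -0.    1.04 -1.35]
```

View pics/w13.png

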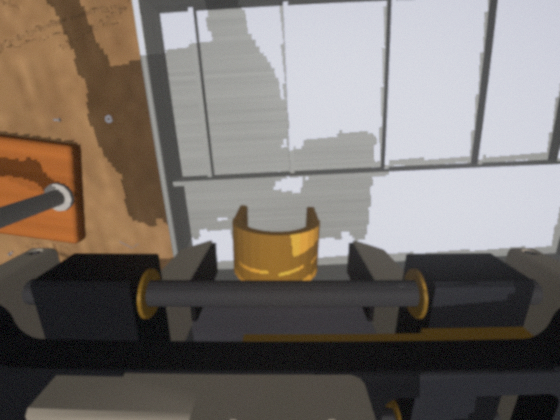

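View pics/s3.png

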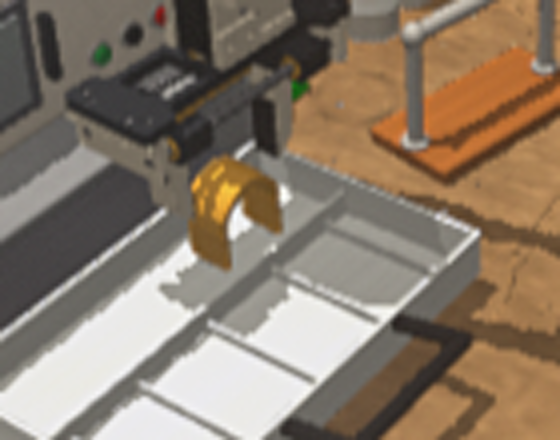

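>>> jog_arm(plan=[0,0,0,1,0,-0.1,0.7,0,0,0,2,0,-0.1,0.7,0,0,0,2.5,0,-0.1,0.7,0,0,0,3,0,-0.1,0.7,0,0,0,3.3,0,-0.1,0.7,0,0,0,3.3,0,-0.1,0.7])

```text
time: 29.25
tool_pos: [0.6049, 0.1315, 0.0372]
tool_rot: [1.908, 1.57, -2.933]
contact_force: [-0.0, 0.5, -0.4]
opening: 0.0781
```

>>> jog_arm(plan=[0,0,0,0,0,0,0.3,0,0,0,0,0,0,0,0,0,0,0,0,0,-0.2,0,0,0,0,0,0,-0.2,0,0,0,0,0,0,-0.2])

```text
time: 29.75
tool_pos: [0.6054, 0.1314, 0.038]
tool_rot: [-1.702, 1.57, -0.26]
contact_force: [-0.3, -1.4, 0.4]
opening: 0.0571
```

```bash
python3 - <<'E'
from h import *
st()
E
```

```text
t 29.75 p [0.6054 0.1314 0.038 ] jawyaw 82.6 tilt 0.03 F [-0.3 -1.4  0.4] op 0.0571 q [ 0.09  0.7   1.47 -0.    0.97 -1.35]
```

Gripped at about 56 mm. Lift and look.

>>> jog_arm(plan=[0,0,0,0,0,0,-0.4,0,0,0,0,0,0,-0.4,0,0,0,-2,0,0,-0.4,0,0,0,-5,0,0,-0.4,0,0,0,-9,0,0,-0.4,0,0,0,-13,0,0,-0.4,0,0,0,-17,2,0,-0.4,0,0,0,-18,5,-2,-0.4,0,0,0,-18,6,-4,-0.4,0,0,0,-18,6,-4,-0.4])

```text
time: 30.75
tool_pos: [0.539, 0.0983, 0.2184]
tool_rot: [2.948, 1.57, -1.894]
contact_force: [0.6, -0.1, -0.2]
opening: 0.0572
```

```bash
python3 - <<'E'
from h import *
st();snap('scene','s4',3,(150,120,350,300));snap('wrist','w14')
go([.5427,-.1008,.19],np.radians(164.7))
go([.5427,-.1008,.19],np.radians(-15.3))
E
```

```text
t 30.75 p [0.539  0.0983 0.2184] jawyaw 82.54 tilt 0.03 F [ 0.6 -0.1 -0.2] op 0.0572 q [ 0.04  0.39  1.47 -0.    1.28 -1.4 ]
turn [-8.215e+01  2.000e-02  2.000e-02] shift cm [  2.77  -2.81 -19.84]
turn [-8.215e+01  2.000e-02  2.000e-02] shift cm [  2.77  -2.81 -19.84]
```

View pics/s4.png

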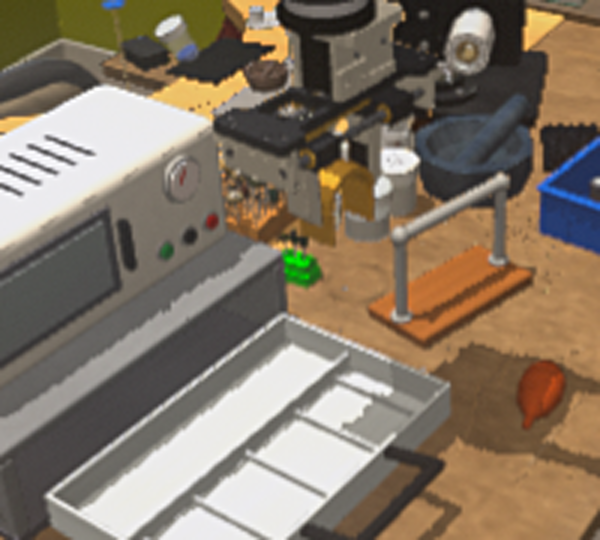

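View pics/w14.png

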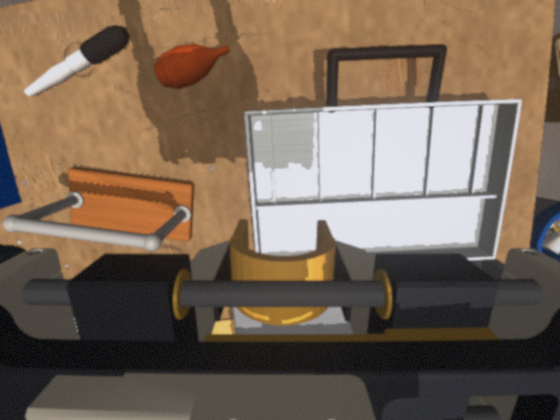

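>>> jog_arm(plan=[8,0,0,0,0,-2,-0.4,16,0,0,0,0,-4,-0.4,24,0,0,0,0,-6,-0.4,32,0,0,0,0,-8,-0.4,40,0,0,0,0,-10,-0.4,48,0,0,0.5,-0.5,-12,-0.4,56,0,0,1,-1,-14,-0.4,64,0,0,1.5,-1.5,-16,-0.4,72,0,0,2,-2,-18,-0.4,80,0,0,2,-2.8,-19.8,-0.4])

```text
time: 31.85
tool_pos: [0.543, -0.1007, 0.1962]
tool_rot: [2.68, 1.568, 2.72]
contact_force: [0.6, 0.8, -1.4]
opening: 0.0572
```

>>> jog_arm(plan=[8,0,0,0,0,0,-0.4,16,0,0,0,0,0,-0.4,18,0,0,0,0,0,-0.4,18,0,0,0,0,0,-0.4,18,0,0,0,0,0,-0.4])

```text
time: 32.35
tool_pos: [0.5432, -0.1001, 0.1972]
tool_rot: [2.943, 1.57, 2.675]
contact_force: [0.7, -0.1, -1.7]
opening: 0.0576
```

```bash
python3 - <<'E'
from h import *
st();snap('wrist','w15')
go([.5427,-.1008,.15],np.radians(-15.3))
E
```

```text
t 32.35 p [ 0.5432 -0.1001  0.1972] jawyaw -15.31 tilt 0.04 F [ 0.7 -0.1 -1.7] op 0.0576 q [-0.32  0.42  1.49  0.    1.23 -0.05]
turn [-0.02 -0.03 -0.01] shift cm [ 4.73 -0.08 -0.02]
```

View pics/w15.png

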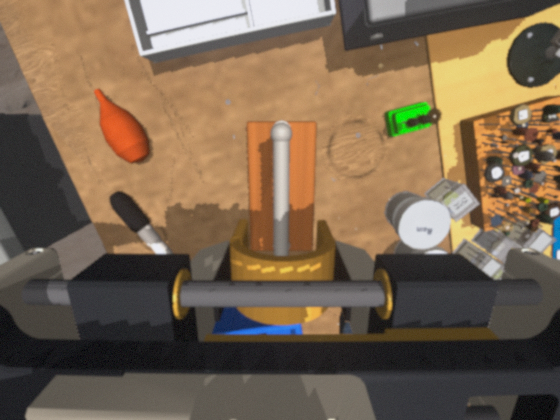

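>>> jog_arm(plan=[0,0,0,2,0,0,-0.4,0,0,0,4,0,0,-0.4,0,0,0,6,0,0,-0.4,0,0,0,7.5,0,0,-0.4,0,0,0,9,0,0,-0.4,0,0,0,10,0,0,-0.4,0,0,0,10.7,0,0,-0.4,0,0,0,11,0,0,-0.4,0,0,0,11,0,0,-0.4])

```text
time: 33.3
tool_pos: [0.5429, -0.1004, 0.0877]
tool_rot: [-1.923, 1.571, -2.192]
contact_force: [-1.0, -0.4, -1.0]
opening: 0.0571
```

```bash
python3 - <<'E'
from h import *
st();snap('wrist','w16');snap('scene','s5',4,(240,140,370,270))
E
```

```text
t 33.3 p [ 0.5429 -0.1004  0.0877] jawyaw -15.39 tilt 0.0 F [-1.  -0.4 -1. ] op 0.0571 q [-0.32  0.54  1.63 -0.    0.97 -0.05]
```

View pics/w16.png

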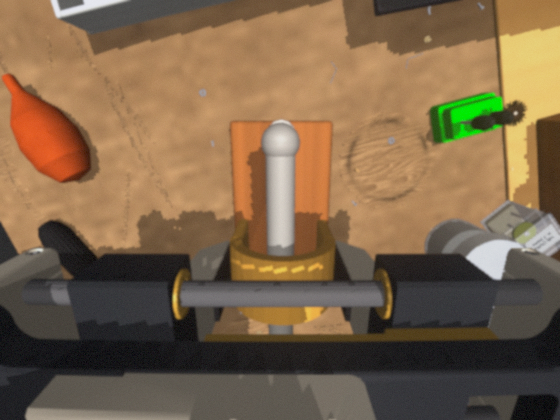

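View pics/s5.png

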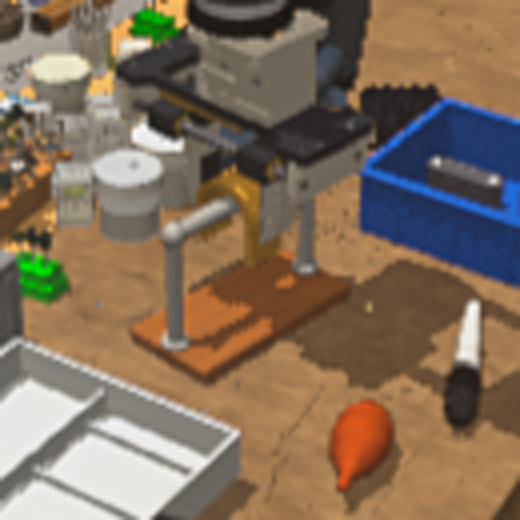

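Draped over the bar. Lower the last few millimetres, then release.

>>> jog_arm(plan=[0,0,0,0.2,0,0,-0.4,0,0,0,0.4,0,0,-0.4,0,0,0,0.5,0,0,-0.4,0,0,0,0.6,0,0,-0.4,0,0,0,0.6,0,0,-0.4])

```text
time: 33.9
tool_pos: [0.5427, -0.1004, 0.0816]
tool_rot: [-2.76, 1.571, -3.028]
contact_force: [-0.4, -0.3, -1.0]
opening: 0.0571
```

```bash
python3 - <<'E'
from h import *
st()
E
```

```text
t 33.9 p [ 0.5427 -0.1004  0.0816] jawyaw -15.4 tilt 0.01 F [-0.4 -0.3 -1. ] op 0.0571 q [-0.32  0.55  1.64 -0.    0.96 -0.05]
```

>>> jog_arm(plan=[0,0,0,0.1,0,0,-0.4,0,0,0,0.2,0,0,-0.4,0,0,0,0.3,0,0,-0.4,0,0,0,0.3,0,0,-0.4])

```text
time: 34.3
tool_pos: [0.5431, -0.1005, 0.0807]
tool_rot: [-0.176, 1.569, -0.445]
contact_force: [-4.7, 0.3, 13.8]
opening: 0.057
```

```bash
python3 - <<'E'
from h import *
st()
E
```

```text
t 34.3 p [ 0.5431 -0.1005  0.0807] jawyaw -15.39 tilt 0.1 F [-4.7  0.3 13.8] op 0.057 q [-0.32  0.55  1.64 -0.    0.96 -0.05]
```

>>> jog_arm(plan=[0,0,0,-0.2,0,0,-0.4,0,0,0,-0.2,0,0,0.35,0,0,0,-0.2,0,0,0.5,0,0,0,-0.2,0,0,0.7,0,0,0,-0.2,0,0,0.7,0,0,0,-0.2,0,0,0.7])

```text
time: 34.9
tool_pos: [0.5428, -0.1004, 0.0806]
tool_rot: [-2.906, 1.571, 3.108]
contact_force: [-0.1, 0.6, -0.0]
opening: 0.0778
```

>>> jog_arm(plan=[0,0,0,-1,0,0,0.7,0,0,0,-3,0,0,0.7,0,0,0,-6,0,0,0.7,0,0,0,-10,0,0,0.7,0,0,0,-14,0,0,0.7,0,0,0,-15,0,0,0.7,0,0,0,-15,0,0,0.7])

```text
time: 35.6
tool_pos: [0.5436, -0.1006, 0.2331]
tool_rot: [-0.066, 1.566, -0.335]
contact_force: [0.3, -0.9, -0.5]
opening: 0.0784
```

```bash
python3 - <<'E'
from h import *
st();snap('wrist','w17');snap('scene','s6',4,(240,140,370,270))
E
```

```text
t 35.6 p [ 0.5436 -0.1006  0.2331] jawyaw -15.4 tilt 0.27 F [ 0.3 -0.9 -0.5] op 0.0784 q [-0.32  0.39  1.44 -0.    1.31 -0.05]
```

View pics/s6.png

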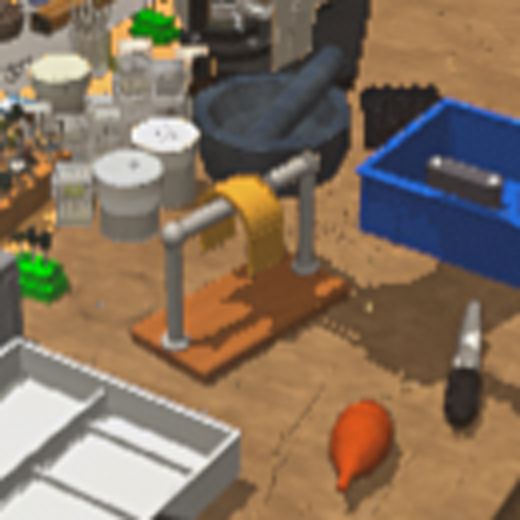

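View pics/w17.png

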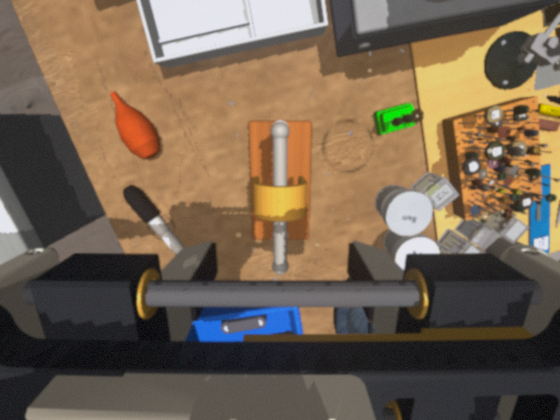

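```bash
python3 - <<'E'
from h import *
y=np.radians(85.5);go([.41,.10,.24],y);go([.38,.22,.24],y)
E
```

```text
turn [ 7.91e+01 -8.00e-02  7.00e-02] shift cm [ -0.99  15.79 -18.06]
turn [ 7.91e+01 -8.00e-02  7.00e-02] shift cm [ -0.98  26.56 -24.14]
```

>>> jog_arm(plan=[-8,0,0,-0.5,2.5,-2.4,0.3,-16,0,0,-1,5,-4.8,0.3,-24,0,0,-1,7.5,-7.2,0.3,-32,0,0,-1,10,-9.6,0,-40,0,0,-1,12.5,-12,0,-48,0,0,-1,15,-14.4,0,-56,0,0,-1,17.5,-16.8,0,-64,0,0,-1,20,-19,0,-72,0,0,-1,22.5,-21.5,0,-80,0,0,-1,25,-24,0])

```text
time: 36.7
tool_pos: [0.3761, 0.2051, 0.2389]
tool_rot: [2.34, 1.567, -2.811]
contact_force: [0.3, -0.3, 0.2]
opening: 0.0459
```

>>> jog_arm(plan=[-8,0,0,0,0,0,0,-16,0,0,0,0,0,0,-21,0,0,0,0,0,0,-21,0,0,0,0,0,0,-21,0,0,0,0,0,0])

```text
time: 37.2
tool_pos: [0.3773, 0.2041, 0.2396]
tool_rot: [2.002, 1.568, -2.79]
contact_force: [0.1, -0.1, -0.4]
opening: 0.0458
```

```bash
python3 - <<'E'
from h import *
st();snap('wrist','w18');y=np.radians(85.5)
go([.36,.2235,.16],y);go([.36,.2235,.034],y)
E
```

```text
t 37.2 p [0.3773 0.2041 0.2396] jawyaw 85.45 tilt 0.15 F [ 0.1 -0.1 -0.4] op 0.0458 q [ 0.32  0.15  1.74 -0.    1.25 -1.17]
turn [-0.04 -0.05 -0.1 ] shift cm [7.99 1.88 1.8 ]
turn [-0.04 -0.05 -0.1 ] shift cm [20.59  1.85  1.81]
```

View pics/w18.png

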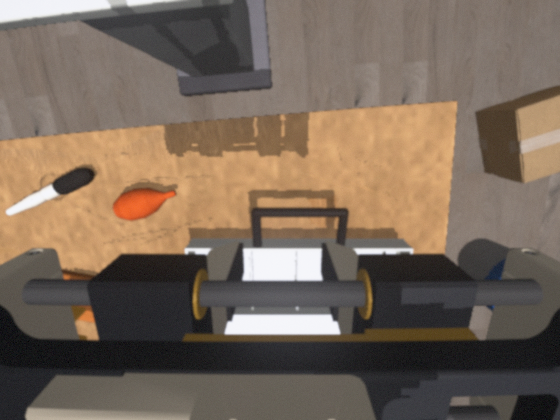

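```bash
python3 - <<'E'
from h import *
r=load('w18');P=plane(r,[(256,213),(346,212.5)],.05);print(P.round(4),P.mean(0));
snap('top','t7',3,(130,120,380,320))
E
```

```text
[[0.4075 0.1704 0.05  ]
 [0.4159 0.2825 0.05  ]] [0.41165908 0.22641779 0.05      ]
```

View pics/t7.png

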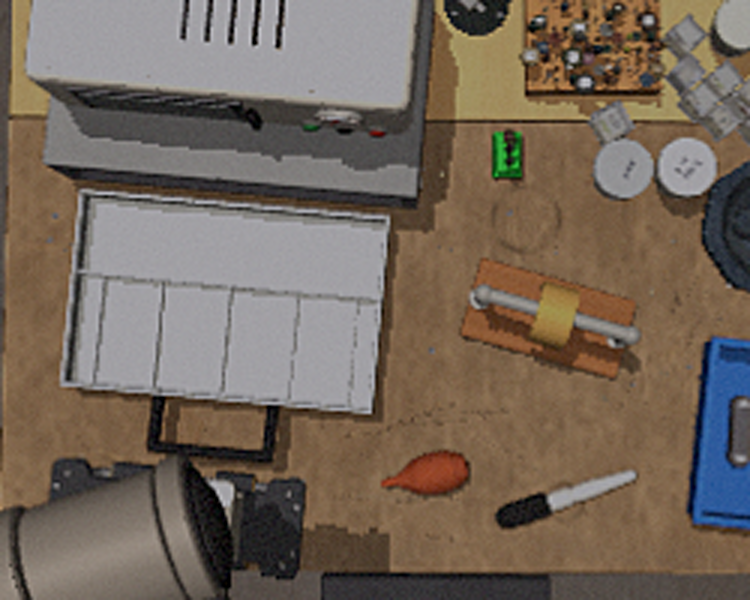

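>>> jog_arm(plan=[0,0,0,2,1,1.2,0,0,0,0,4,2,2.4,0,0,0,0,7,2,2.4,0,0,0,0,10,2,2.4,0,0,0,0,13,2,2.4,0,0,0,0,16,2,2.4,0,0,0,0,18,2,2.4,0,0,0,0,19.8,2,2.4,0,0,0,0,20.2,2,2.4,0,0,0,0,20.2,2,2.4,0])

```text
time: 38.3
tool_pos: [0.3595, 0.2296, 0.0384]
tool_rot: [2.08, 1.569, -2.71]
contact_force: [-0.4, -0.7, 0.1]
opening: 0.0458
```

```bash
python3 - <<'E'
from h import *
st();snap('scene','s7',3,(130,180,330,330))
E
```

```text
t 38.3 p [0.3595 0.2296 0.0384] jawyaw 85.54 tilt 0.08 F [-0.4 -0.7  0.1] op 0.0458 q [ 0.39  0.44  2.02 -0.    0.68 -1.1 ]
```

View pics/s7.png

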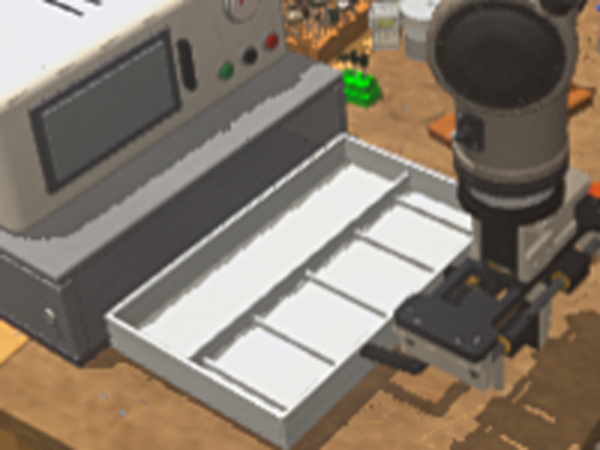

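>>> jog_arm(plan=[0,0,0,0.3,-2,0,0,0,0,0,0.3,-3.5,0,0,0,0,0,0.3,-5,0,0,0,0,0,0.3,-6.5,0,0,0,0,0,0.3,-8,0,0,0,0,0,0.3,-9.5,0,0,0,0,0,0.3,-11,0,0,0,0,0,0.3,-12.5,0,0,0,0,0,0.3,-14,0,0,0,0,0,0.3,-15,0,0])

```text
time: 39.35
tool_pos: [0.5099, 0.2182, 0.0367]
tool_rot: [-1.479, 1.57, 0.014]
contact_force: [-2.7, -0.3, 1.7]
opening: 0.046
```

>>> jog_arm(plan=[0,0,0,0,-1.5,0,0,0,0,0,0,-3,0,0,0,0,0,0,-4.5,0,0,0,0,0,0,-6,0,0,0,0,0,0,-7,0,0,0,0,0,0,-8,0,0,0,0,0,0,-8,0,0])

```text
time: 40.05
tool_pos: [0.5906, 0.2122, 0.0362]
tool_rot: [-1.331, 1.568, 0.162]
contact_force: [0.1, -0.5, 0.5]
opening: 0.0456
```

```bash
python3 - <<'E'
from h import *
st();snap('scene','s8',3,(130,150,330,330));snap('wrist','w19')
E
```

```text
t 40.05 p [0.5906 0.2122 0.0362] jawyaw 85.58 tilt 0.14 F [ 0.1 -0.5  0.5] op 0.0456 q [ 0.22  0.72  1.44 -0.    0.98 -1.27]
```

View pics/s8.png

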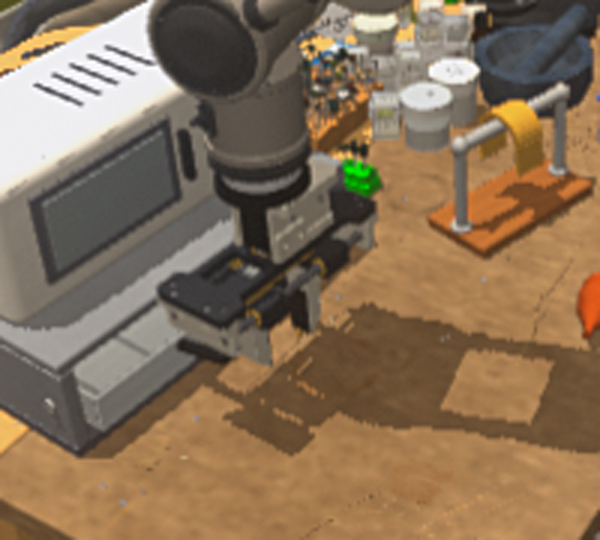

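View pics/w19.png

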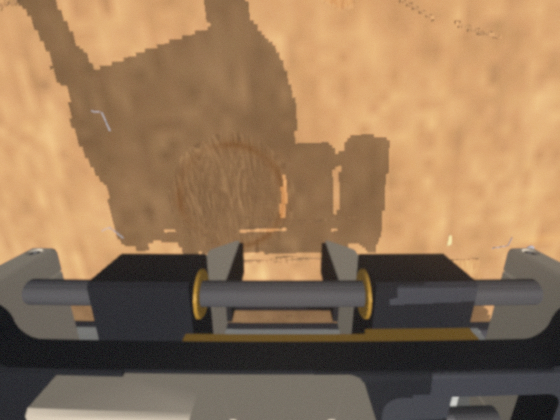

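Nearly home (about 10–20 mm to go). Keep pushing gently until the stop is felt.

>>> jog_arm(plan=[0,0,0,0,-0.4,0,0,0,0,0,0,-0.8,0,0,0,0,0,0,-1.1,0,0,0,0,0,0,-1.3,0,0,0,0,0,0,-1.3,0,0])

```text
time: 40.65
tool_pos: [0.6015, 0.2113, 0.0356]
tool_rot: [1.638, 1.569, 3.132]
contact_force: [-4.8, 1.6, 1.5]
opening: 0.0458
```

```bash
python3 - <<'E'
from h import *
st()
E
```

```text
t 40.65 p [0.6015 0.2113 0.0356] jawyaw 85.59 tilt 0.09 F [-4.8  1.6  1.5] op 0.0458 q [ 0.22  0.74  1.41  0.    1.   -1.28]
```

>>> jog_arm(plan=[0,0,0,0,-0.2,0,0,0,0,0,0,-0.4,0,0,0,0,0,0,-0.4,0,0])

```text
time: 40.95
tool_pos: [0.6016, 0.2113, 0.0356]
tool_rot: [1.709, 1.561, -3.08]
contact_force: [-16.8, 1.4, 11.2]
opening: 0.0459
```

```bash
python3 - <<'E'
from h import *
st()
E
```

```text
t 40.95 p [0.6016 0.2113 0.0356] jawyaw 85.6 tilt 0.55 F [-16.8   1.4  11.2] op 0.0459 q [ 0.22  0.74  1.4   0.    1.01 -1.28]
```

>>> jog_arm(plan=[0,0,0,0,0.5,0,0,0,0,0,0,2.5,0,0,0,0,0,0,5,0,0,0,0,0,-3,7,0,0,0,0,0,-8,8,0,0,0,0,0,-13,9,0,0,0,0,0,-18,11,-4,0,0,0,0,-20,13,-9,0,0,0,0,-20,13,-14,0,0,0,0,-20,13,-19,0])

```text
time: 41.95
tool_pos: [0.4644, 0.0509, 0.2368]
tool_rot: [-1.666, 1.565, -0.17]
contact_force: [0.6, -0.3, 0.1]
opening: 0.0461
```

>>> jog_arm(plan=[0,0,0,0,0,-4,0,0,0,0,0,0,-8,0,0,0,0,0,0,-8,0,0,0,0,0,0,-8,0])

```text
time: 42.35
tool_pos: [0.4584, -0.0284, 0.235]
tool_rot: [-1.717, 1.569, -0.225]
contact_force: [-0.3, -0.4, 0.7]
opening: 0.0456
```

```bash
python3 - <<'E'
from h import *
st();snap('top','t8',3,(130,120,380,320));snap('wrist','w20');snap('scene','s9')
E
```

```text
t 42.35 p [ 0.4584 -0.0284  0.235 ] jawyaw 85.45 tilt 0.09 F [-0.3 -0.4  0.7] op 0.0456 q [-0.23  0.21  1.68  0.    1.25 -1.72]
```

View pics/t8.png

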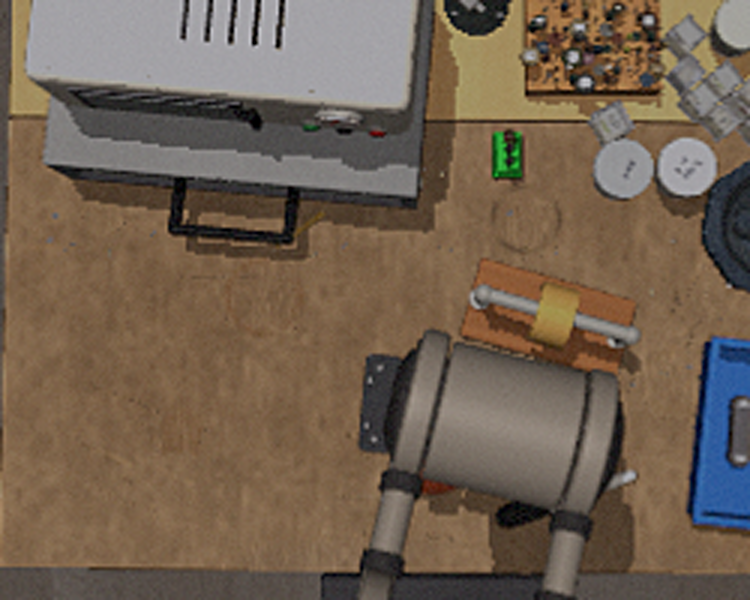

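View pics/w20.png

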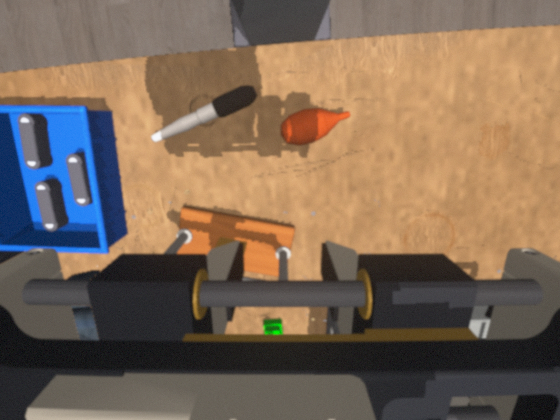

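View pics/s9.png

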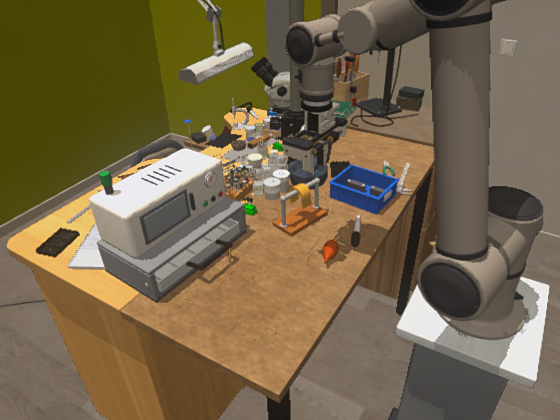

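```bash
python3 - <<'E'
from h import *
r=load('t8')
a=plane(r,np.array([(152,449),(272,459)])/3+[130,120],.05);b=plane(r,np.array([(173,232),(291,240)])/3+[130,120],.05)
print(a.mean(0),b.mean(0),np.linalg.norm(a.mean(0)-b.mean(0)))
robot.hand_in()
E
```

```text
[0.4055872 0.217872  0.05     ] [0.61386948 0.20204589 0.05      ] 0.20888267850936218
the job is handed in; nothing more can be done
```

The tray is cleared and pushed home, and the job is handed in at about 42 s of the 210 s allowed.

- **Tray out:** I pulled the tray by its handle until it met its stop.
- **Castings:** there were three. I put all three in the blue tote, and the wrist picture afterwards shows them lying flat inside it.
- **Cuff:** there was one. I hung it over the middle of the rack's bar; the pictures show a leg on either side and nothing holding it.
- **Tray home:** the pictures showed the tray empty before I pushed it back by the handle bar with the fingers slightly open. It stopped moving while the push rose to about 17 N. The overhead pictures put the handle's travel at 209 mm, against 210 mm for the full range.
- **Bystanders:** the green stand, handpiece and puffer look unmoved in the pictures. The arm is clear of everything, with about zero force on the tool.

**Checks that disagreed:**
- The overhead camera read the bar about 6 mm and the cuff about 8 mm away from the wrist camera, so I used the wrist camera for all grasps and placings.
- A later picture showed one casting in the tote slightly shifted from where I had placed it. It is still inside the tote.
- A two-view height check of the cuff's top edge came out at 109 mm instead of 78 mm. I took it for a badly matched point and set it aside, and the grasp then fitted as planned.

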